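Stock check of the valve-cartridge pots on the clicking carousel

ROBOT

A 7-joint arm with a two-finger parallel gripper is mounted at the origin on the work surface. World frame = base frame: x ahead of the robot, y to its left, z up, the work surface at z = 0. Lengths are in m, angles in rad, forces in N, time in s.
With the tool pointing down it reaches from about 0.425 to 0.875 m from the base axis. Payload 4.7 kg.
Tool frame: the origin (TCP) lies at the centre of the arm's flange, where the gripper is bolted on; the fingertips stand 182 mm ahead of it and the grasp point (between the pads) lies ahead of it (ctrl.hold_point_z is the z of the grasp point in the tool frame, in m); z points along the fingers, y is the direction in which the jaws open and shut (so a half turn about z gives the same grasp; the last joint's range is limited). The gripper opens to 87 mm and grips with 3 to 60 N. Pads are 19 mm wide; open, the fingers measure 117 mm over their backs; the gripper's body (75 mm by 190 mm) begins 51 mm behind the grasp point.
Start: joints at [-1.255, 0.321, -0.07, 1.45, 0.023, 1.371, -0.057], TCP at [0.193, 0.621, 0.405] pointing down, gripper open.
Joint ranges: [-2.86, 2.86], [-0.3, 2.09], [-1.38, 1.24], [0.06, 2.45], [-1.56, 4.7], [0.09, 2.05], [-2.69, 2.69]. Speed limits (rad/s): [2.57, 2.57, 3.14, 3.14, 3.14, 3.14, 3.14].

INTERFACE

Orientations are given as a rotation vector (axis times angle).
In Python, from bench import get_state, imaging, workorder, ctrl gives the robot as it stands.
- The arm moves only by the tool step_arm, never from a script. Its argument "increments" is a list of rows, each an object of numbers: "claw": the opening, from 0 (shut) to 1 (fully open); "tx", "ty", "tz": the shift along the tool's x, y, z in m; "spin": the turn about the tool's z in degrees. A call has 1 to 8 rows; each row is the pose to reach, as a shift and turn from the pose commanded when the call began, along the tool's axes at that moment; what a row does not reach only later rows make up. A row lasts 1/12 s, in which the tool goes at most 41.7 mm and 7.16 degrees, less where a joint would pass 70% of its speed; a pose out of reach is approached as far as the arm can. A call with a gripper value outside its range is refused whole. The fingers move at their own pace and stop on an object; "force" is the grip in N (left out, the last holds). Time passes only in rows, so rows that repeat a pose let the fingers close. It gives the time, the measured TCP pose, the force and the opening at its end, in the units of the state.
- get_state(): the state, without advancing time (a new reading comes with each control period).
- imaging.get_image(name): name is "side" or "top"; returns the picture (384x512x3 uint8, blue, green, red); there is no depth.
- imaging.camera_params(name): a dict with "intrinsics" (3x3 intrinsics, pixels), "camera_from_world" (4x4, takes a point from world to camera coordinates). Camera axes: x right, y down, z forward; pixel columns grow to the right and rows downward; lengths in m; the calibration is good to about 2 mm. A picture is of the moment at which its call begins. camera_params takes no time and is no camera call.
- workorder.close_job(): hands the job in, once; it reports no verdict.
The state is a dict: "time": time; "joint_positions": joint angles; "qd": joint speeds; "joint_torque": joint torques, N m; "position": TCP position; "tool_rot": TCP orientation; "ft_force": force on the tool from outside, world axes, zero at the start; "torque": the same for the moment, N m; "grip_width": opening from 0.0 (shut) to 1.0 (fully open).
Only numpy, scipy, OpenCV 4.12 (cv2) and the standard library are available. Lean on these libraries where they do the work, as an engineer would, in place of code of your own. Each camera call takes 0.05 s, during which the arm holds its last target. There are 200 camera calls.

TASK

Check the training manikins' valve-cartridge pots that stand on the carousel, in the order red, blue, then green if there is one: click the carousel round by its posts until the pot is under the dip rod, press the rod down until it bottoms out, hold it there for two seconds, note whether it stopped high (cartridge in) or deep (empty), and let it rise. Put the empty pots in the yellow crate, leave the pots with a cartridge standing in their bays, and finish with the carousel clicked into its home position, the white post at the yellow pointer by the column. Do not disturb the case, the bottle or the tape.

Things in the scene. Friction and masses are not known exactly. Their poses are not given: they have to be found in the camera images.
- axis (a point): Fixed point on the turning axis of the white round carousel (290 mm across) at its top face, 45 mm above the table. x axis: level, towards the aluminium column 190 mm away; z up. On the carousel are 6 bays, 90 mm from the axis, 60 degrees apart: flat seats at this height, each with four curbs 12 mm high round a pot. The stand is fixed to the table.
- carousel (a joint): Angle of the carousel, rad, positive anticlockwise from above, 0 at the start, unlimited. It clicks every 30 degrees (0, 0.524, 1.047 ..) and pulls itself into the nearest click when let go. At 0 one bay lies under the dip rod. Turn it by its 6 upright round posts, 16 mm thick, 45 to 120 mm above the table, 130 mm from the axis, half-way between the bays; takes 3 to 5 N at a post.
- white_post (a point): Top centre of the one white post with an orange top (the home mark; the other five posts are black) on the carousel, 120 mm above the table, 130 mm from the axis. It turns with the carousel.
- park_point (a point): Fixed point 130 mm from the axis straight towards the column, 120 mm above the table, just inside the yellow pointer at the column's foot: the top of the white post stands here in the home position (the dip rod then hangs between two bays).
- dip_rod (a joint): How far the dip rod (16 mm thick) is pushed down, m: 0 (up) to 0.085. It hangs 90 mm from the axis on the column's side, tip at rest 15 mm above the pots' rims, in a guide arm (175 to 195 mm high, 40 mm wide, column to 70 mm from the axis). A spring lifts it by itself: 2 N at the top, 5.5 N fully down. It meets a cartridge at about 0.040, an empty pot's floor at about 0.078.
- rod_top (a point): Centre of the flat top of the red button (44 mm diameter, 15 mm thick) on the upper end of the dip rod, 160 mm above its tip, 295 mm above the table at rest; press here from above. Moves down with the rod.
- crate: Yellow open crate, loose (1 kg), 200 mm (its x) by 140 mm (its y) by 70 mm high, walls and floor 5 mm; origin at the centre of its underside. It stands on the table to one side of the carousel.
- case: Grey closed first-aid case, 200 x 140 x 90 mm, origin at the centre of its underside, on the other side of the carousel. Not part of the job.
- bottle: White bottle with blue cap, 60 mm diameter, 150 mm high, origin at the centre of its underside. Not part of the job.
- tape: Red roll of tape (in some runs it is absent: None), 72 mm outer diameter, 45 mm high, lying flat, origin at the centre of its underside. Not part of the job.
- red_a_mid (a point): Centre (half-way up; z axis to its mouth) of a red open-topped round pot, 52 mm outer diameter, 75 mm high, wall 4 mm. Two red pots look alike, at most one is present (the other is None). With its cartridge in it a pot is closed 25 mm below the rim; an empty one has its floor 63 mm below the rim. Which of the names is empty is not told. 0.15 or 0.30 kg.
- red_b_mid (a point): Centre (half-way up; z axis to its mouth) of a red open-topped round pot, 52 mm outer diameter, 75 mm high, wall 4 mm. Two red pots look alike, at most one is present (the other is None). With its cartridge in it a pot is closed 25 mm below the rim; an empty one has its floor 63 mm below the rim. Which of the names is empty is not told. 0.15 or 0.30 kg.
- blue_a_mid (a point): Centre (half-way up; z axis to its mouth) of a blue open-topped round pot, 52 mm outer diameter, 75 mm high, wall 4 mm. Two blue pots look alike, at most one is present (the other is None). With its cartridge in it a pot is closed 25 mm below the rim; an empty one has its floor 63 mm below the rim. Which of the names is empty is not told. 0.15 or 0.30 kg.
- blue_b_mid (a point): Centre (half-way up; z axis to its mouth) of a blue open-topped round pot, 52 mm outer diameter, 75 mm high, wall 4 mm. Two blue pots look alike, at most one is present (the other is None). With its cartridge in it a pot is closed 25 mm below the rim; an empty one has its floor 63 mm below the rim. Which of the names is empty is not told. 0.15 or 0.30 kg.
- green_a_mid (a point): Centre (half-way up; z axis to its mouth) of a green open-topped round pot, 52 mm outer diameter, 75 mm high, wall 4 mm. Two green pots look alike, at most one is present (the other is None). With its cartridge in it a pot is closed 25 mm below the rim; an empty one has its floor 63 mm below the rim. Which of the names is empty is not told. 0.15 or 0.30 kg.
- green_b_mid (a point): Centre (half-way up; z axis to its mouth) of a green open-topped round pot, 52 mm outer diameter, 75 mm high, wall 4 mm. Two green pots look alike, at most one is present (the other is None). With its cartridge in it a pot is closed 25 mm below the rim; an empty one has its floor 63 mm below the rim. Which of the names is empty is not told. 0.15 or 0.30 kg.
Things that resemble listed ones, but are neither listed nor needed, are in the scene too. Several things have the shape of the crate; the one meant has the colours described above.

How it is judged:
By the outcome, as a careful person would: the job done as asked, in the order asked, and still so for the second after the job is handed in, with the robot touching nothing.
Of red_a, red_b only 1 to 1 are there at a start; the rules pass over those that are not, and their reading is None.
Of blue_a, blue_b only 1 to 1 are there at a start; the rules pass over those that are not, and their reading is None.
Of green_a, green_b, tape only 1 to 1 are there at a start; the rules pass over those that are not, and their reading is None.
At some moment in a run one of crate may be knocked a few centimetres aside while the robot is not near it.
Once in a run the grip may slacken for a moment while it holds something.
It also fails if it takes over 210 s, if anything falls off the work surface, if the arm or the gripper's body presses on something with over 40 N, if the wrist force passes 120 N, or if a joint passes its speed limit or range.

## Working session

There is one attempt and no reset: what is moved stays moved. The work goes in short steps, Python scripts to look and compute and a tool call to move; the robot and the scene stay as the last step left them, time stands still between calls to the robot, and variables do not carry over. Pictures are saved under pics/ and viewed, on a budget of 14 in all, crops included, one or two more only if the job needs it, and the job is handed in when it is done.

Besides the shell and the picture viewer there is one more tool, called after "Request:" by a JSON object that holds its "api" and its "payload", one argument or row to a line. step_arm: Moves the arm, as the interface text tells. Its arguments: {"type":"object","properties":{"increments":{"type":"array"},"force":{"type":"number"}},"required":["increments"]}

```bash
mkdir -p pics; ls
python3 - <<'E'
from bench import get_state, imaging, workorder, ctrl
import cv2,numpy as np
print(get_state()); print(ctrl.hold_point_z)
for n in("side","top"):
    p=imaging.camera_params(n); print(n,p["intrinsics"],np.round(p["camera_from_world"],4).tolist())
    im=imaging.get_image(n); cv2.imwrite(f"pics/{n}0.png",cv2.resize(im,(800,600)))
    cv2.imwrite(f"pics/{n}0_raw.png",im)
E
```

```text
pics
{'time': 0.0, 'joint_positions': array([-1.25489438,  0.32181032, -0.07007996,  1.45170843,  0.02257491,
        1.37082567, -0.05691719]), 'qd': array([ 1.14369093e-03, -1.38889871e-03, -4.29613937e-04,  1.63875168e-03,
        4.66892994e-04, -9.85149528e-05, -2.74335482e-04]), 'joint_torque': array([-3.40053239e-04, -4.91299367e+01, -4.03871499e-01, -3.12526166e+01,
       -6.38242043e-02,  4.37918189e-02,  1.61718890e-04]), 'position': array([0.19316968, 0.62039904, 0.4036526 ]), 'tool_rot': array([-4.72232294e-01, -3.10567677e+00,  3.06774122e-03]), 'ft_force': array([-0.67908058, -0.13005839,  0.03105691]), 'torque': array([ 0.00694026, -0.03422331,  0.02019412]), 'grip_width': 1.0007842945144836}
0.1635
side [[451.39670228   0.         254.33293692]
 [  0.         451.39670228 191.15995719]
 [  0.           0.           1.        ]] [[0.9659, -0.2587, 0.0141, -0.5428], [-0.1296, -0.5298, -0.8381, 0.2696], [0.2243, 0.8077, -0.5453, 1.1768], [0.0, 0.0, 0.0, 1.0]]
top [[483.04628513   0.         255.67562119]
 [  0.         483.04628513 192.51901906]
 [  0.           0.           1.        ]] [[0.0037, -1.0, -0.0075, 0.0803], [-0.995, -0.003, -0.0996, 0.6102], [0.0996, 0.0078, -0.995, 1.8505], [0.0, 0.0, 0.0, 1.0]]
```

View pics/top0.png

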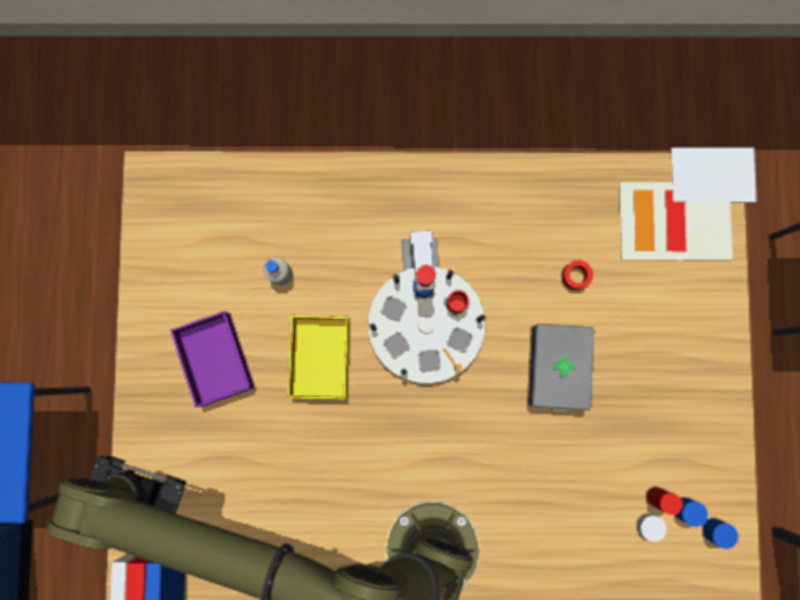

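View pics/side0.png

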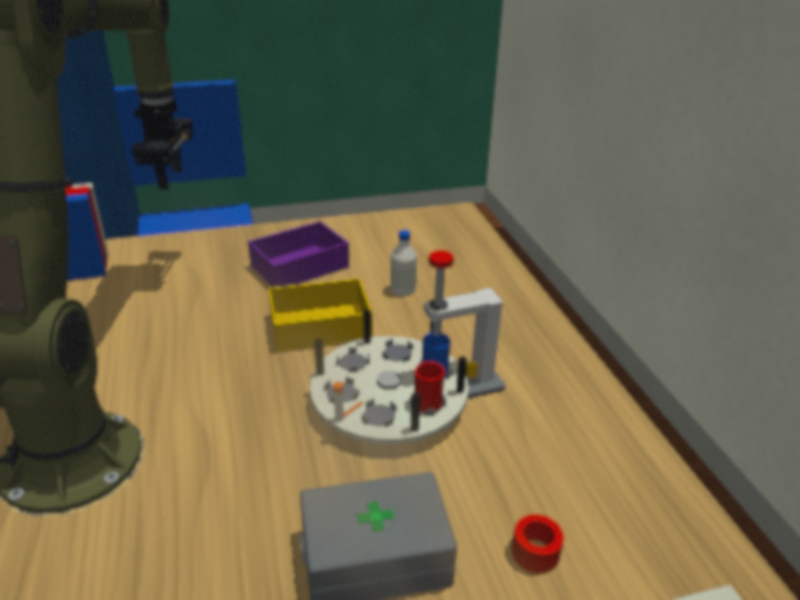

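Top view: the carousel is centred at about (427,325), with the blue pot under the rod at (425,285) and the red pot at (458,301). The white post's orange top is at (458,367), the yellow crate at (319,357), and the tape at (577,275), so there is no green pot. The side view agrees.

```bash
cat > h.py <<'E'
from bench import get_state, imaging, workorder, ctrl
import cv2,numpy as np
from scipy.spatial.transform import Rotation as R
P={n:imaging.camera_params(n) for n in("side","top")}
def proj(n,X):
    p=P[n];T=np.array(p["camera_from_world"]);c=np.atleast_2d(X)@T[:3,:3].T+T[:3,3]
    q=c@np.array(p["intrinsics"]).T; return q[:,:2]/q[:,2:]
def ray(n,u,z,s=1.5625):
    p=P[n];T=np.array(p["camera_from_world"]);u=np.array(u)/s
    d=T[:3,:3].T@np.linalg.inv(p["intrinsics"])@[u[0],u[1],1]; o=-T[:3,:3].T@T[:3,3]
    return o+d*(z-o[2])/d[2]
def grab(n,name,c=None,s=1.5625):
    im=imaging.get_image(n)
    if c: im=im[c[1]:c[3],c[0]:c[2]]
    cv2.imwrite(f"pics/{name}.png",cv2.resize(im,None,fx=s,fy=s,interpolation=cv2.INTER_CUBIC))
def st():
    s=get_state(); r=R.from_rotvec(s["tool_rot"]).as_matrix()
    print(round(s["time"],2),s["position"].round(4),"hold",(s["position"]+r[:,2]*ctrl.hold_point_z).round(4),"F",s["ft_force"].round(1),"w",round(s["grip_width"],3)); print(r.round(3).tolist())
    return s,r
def to(tip_xyz,yaw=None,z=0.1635,w=1):
    """tool shift so the point z ahead of TCP is at tip_xyz, tool x heading at yaw deg"""
    s=get_state();r=R.from_rotvec(s["tool_rot"]).as_matrix()
    tgt=np.array(tip_xyz)+[0,0,z]; d=r.T@(tgt-s["position"])
    h=np.degrees(np.arctan2(r[1,0],r[0,0]))
    print("t",d.round(4),"heading",round(h,2),"spin",None if yaw is None else round(-((yaw-h+180)%360-180),2))
E
python3 - <<'E'
from h import *
im=cv2.imread("pics/top0_raw.png")
a=im[150:260,225:325]; cv2.imwrite("pics/tc.png",cv2.resize(a,None,fx=5.4,fy=5.4,interpolation=cv2.INTER_CUBIC))
im=cv2.imread("pics/side0_raw.png")
a=im[155:290,190:330]; cv2.imwrite("pics/sc.png",cv2.resize(a,None,fx=4.4,fy=4.4,interpolation=cv2.INTER_CUBIC))
for nm,n,u,z in [("axis","top",(427,325),.045),("button","top",(426,275),.295),("axisS","side",(389,380),.045),("butS","side",(441,258),.295),("wp","top",(458,367),.12),("wpS","side",(338,385),.12),("red","top",(458,299),.12),("redS","side",(430,370),.12)]: print(nm,ray(n,u,z).round(3))
for u in [(290,315),(349,316),(348,401),(289,399)]: print("crate",ray("top",u,.07).round(3))
E
```

```text
axis [0.549 0.014 0.045]
button [0.639 0.024 0.295]
axisS [0.551 0.021 0.045]
butS [0.636 0.014 0.295]
wp [ 0.445 -0.056  0.12 ]
wpS [ 0.443 -0.058  0.12 ]
red [ 0.606 -0.057  0.12 ]
redS [ 0.602 -0.057  0.12 ]
crate [0.57  0.349 0.07 ]
crate [0.568 0.205 0.07 ]
crate [0.363 0.205 0.07 ]
crate [0.367 0.348 0.07 ]
```

View pics/tc.png

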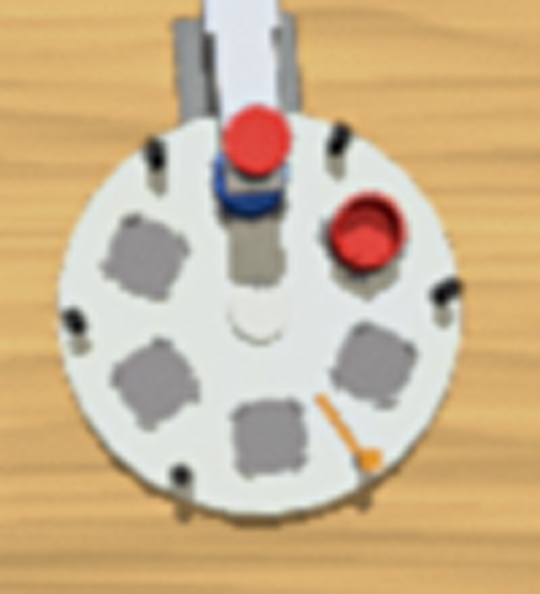

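View pics/sc.png

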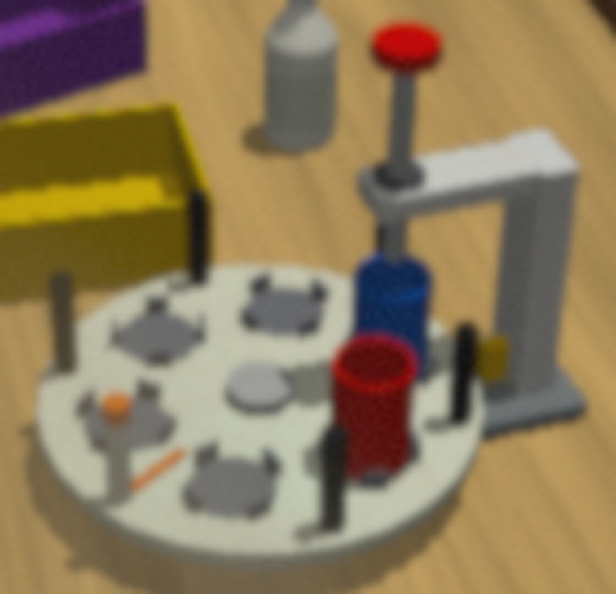

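Crop of top view: the six post tops are at (155,147), (342,135), (455,288), (371,458), (180,472) and (70,318). Fitting the axis and heading to these.

Run:
```python
from h import *
from scipy.optimize import least_squares
c=np.array([(155,147),(342,135),(455,288),(371,458),(180,472),(70,318)])/5.4+[225,150]-0.4
f=lambda v:(proj("top",[[v[0]+.13*np.cos(v[2]+k*np.pi/3),v[1]+.13*np.sin(v[2]+k*np.pi/3),.12] for k in (0,-1,-2,-3,-4,-5)])-c).ravel()
s=least_squares(f,[.55,.015,.5]);a,b,h=s.x
print(a,b,np.degrees(h),np.abs(s.fun).max()); th=h-np.pi/6
print("x-axis heading",np.degrees(th))
for nm,r,z in(("rod",.09,.295),("park",.13,.12),("column",.19,0)): print(nm,(a+r*np.cos(th),b+r*np.sin(th)),proj("top",[a+r*np.cos(th),b+r*np.sin(th),z])*1.5625,proj("side",[a+r*np.cos(th),b+r*np.sin(th),z])*1.5625)
for k in range(6):
  p=th+np.pi/6-k*np.pi/3; print("post",k,"rel deg",30-60*k,(a+.13*np.cos(p)).round(3),(b+.13*np.sin(p)).round(3))
print("red", a+.09*np.cos(th-np.pi/3), b+.09*np.sin(th-np.pi/3))
st()
```

```text
0.5526166922771717 0.016929531532846164 34.61593056000394 0.6697331164251068
x-axis heading 4.615930560003939
rod (np.float64(0.6423247809996396), np.float64(0.02417237750399725)) [[425.73565171 273.61872464]] [[442.53304835 254.63007056]]
park (np.float64(0.6821950426540698), np.float64(0.027391420157842176)) [[422.39841763 266.97646166]] [[458.07953594 334.93931256]]
column (np.float64(0.7420004351357151), np.float64(0.03221998413860956)) [[419.45187482 250.52572117]] [[482.64975733 379.24651595]]
post 0 rel deg 30 0.66 0.091
post 1 rel deg -30 0.67 -0.039
post 2 rel deg -90 0.563 -0.113
post 3 rel deg -150 0.446 -0.057
post 4 rel deg -210 0.435 0.073
post 5 rel deg -270 0.542 0.147
red 0.6037432252451203 -0.057138529240183825
0.1 [0.1932 0.6204 0.4038] hold [0.1931 0.6202 0.2403] F [-1.3  0.3 -0.4] w 1.001
[[-0.955, 0.297, -0.0], [0.297, 0.955, -0.002], [-0.0, -0.002, -1.0]]
```

```bash
cat >> h.py <<'E'
A=np.array([.5526,.0169]);TH=4.6
def pt(rel,r=.13): 
    a=np.radians(rel+TH); return A+r*np.array([np.cos(a),np.sin(a)])
E
python3 - <<'E'
from h import *
to([*pt(-150),.20],yaw=-145.4)   # tool x heading = y heading+90 => -55.4+90=34.6
to([*pt(-150),.20],yaw=34.6)
E
```

```text
t [-0.4423 -0.5717  0.0413] heading 162.71 spin -51.89
t [-0.4423 -0.5717  0.0413] heading 162.71 spin 128.11
```

Request:
{"api": "step_arm", "payload": {
  "increments": [
    {"tx": -0.036,"ty": -0.047,"spin": 7,"claw": 0.35},
    {"tx": -0.073,"ty": -0.095,"spin": 14,"claw": 0.35},
    {"tx": -0.11,"ty": -0.142,"spin": 21,"claw": 0.35},
    {"tx": -0.15,"ty": -0.19,"spin": 28,"claw": 0.35},
    {"tx": -0.15,"ty": -0.19,"spin": 35,"claw": 0.35},
    {"tx": -0.15,"ty": -0.19,"spin": 42,"claw": 0.35},
    {"tx": -0.15,"ty": -0.19,"spin": 43,"claw": 0.35},
    {"tx": -0.15,"ty": -0.19,"spin": 43,"claw": 0.35}
  ]
}}

```text
invalid input at $.increments[0]: expected keys claw, tx, ty, tz, spin
```

Request:
{"api": "step_arm", "payload": {
  "increments": [
    {"tx": -0.237,"ty": -0.04,"spin": 43,"claw": 0.35},
    {"tx": -0.237,"ty": -0.04,"spin": 43,"claw": 0.35},
    {"tx": -0.237,"ty": -0.04,"spin": 43,"claw": 0.35},
    {"tx": -0.237,"ty": -0.04,"spin": 43,"claw": 0.35},
    {"tx": -0.237,"ty": -0.04,"spin": 43,"claw": 0.35},
    {"tx": -0.237,"ty": -0.04,"spin": 43,"claw": 0.35},
    {"tx": -0.237,"ty": -0.04,"spin": 43,"claw": 0.35},
    {"tx": -0.237,"ty": -0.04,"spin": 43,"claw": 0.35}
  ]
}}

```text
invalid input at $.increments[0]: expected keys claw, tx, ty, tz, spin
```

Request:
{"api": "step_arm", "payload": {
  "increments": [
    {"tx": -0.2,"ty": 0.132,"spin": 42,"claw": 0.35},
    {"tx": -0.2,"ty": 0.132,"spin": 42,"claw": 0.35},
    {"tx": -0.2,"ty": 0.132,"spin": 42,"claw": 0.35},
    {"tx": -0.2,"ty": 0.132,"spin": 42,"claw": 0.35},
    {"tx": -0.2,"ty": 0.132,"spin": 42,"claw": 0.35},
    {"tx": -0.2,"ty": 0.132,"spin": 42,"claw": 0.35},
    {"tx": -0.2,"ty": 0.132,"spin": 42,"claw": 0.35},
    {"tx": -0.2,"ty": 0.132,"spin": 42,"claw": 0.35}
  ]
}}

```text
invalid input at $.increments[0]: expected keys claw, tx, ty, tz, spin
```

Run:
```python
from h import *
st(); to([*pt(-150),.095],yaw=34.6); grab("top","t1",(215,150,335,260),5.4)
```

```text
0.1 [0.1932 0.6204 0.4038] hold [0.1931 0.6202 0.2403] F [-1.3  0.3 -0.4] w 1.001
[[-0.955, 0.297, -0.0], [0.297, 0.955, -0.002], [-0.0, -0.002, -1.0]]
t [-0.4423 -0.5715  0.1463] heading 162.71 spin 128.11
```

Request:
{"api": "step_arm", "payload": {
  "increments": [
    {"tx": -0.036,"ty": -0.047,"tz": 0,"spin": 7,"claw": 0.35},
    {"tx": -0.073,"ty": -0.095,"tz": 0,"spin": 14,"claw": 0.35},
    {"tx": -0.1,"ty": -0.127,"tz": 0,"spin": 21,"claw": 0.35},
    {"tx": -0.12,"ty": -0.15,"tz": 0,"spin": 28,"claw": 0.35},
    {"tx": -0.135,"ty": -0.17,"tz": 0,"spin": 35,"claw": 0.35},
    {"tx": -0.15,"ty": -0.19,"tz": 0,"spin": 42,"claw": 0.35},
    {"tx": -0.15,"ty": -0.19,"tz": 0,"spin": 43,"claw": 0.35},
    {"tx": -0.15,"ty": -0.19,"tz": 0,"spin": 43,"claw": 0.35}
  ]
}}

```text
time: 0.82
position: [0.281, 0.3929, 0.4051]
tool_rot: [-1.583, -2.713, -0.001]
ft_force: [-0.4, 0.7, 0.2]
grip_width: 0.478
```

Request:
{"api": "step_arm", "payload": {
  "increments": [
    {"tx": -0.237,"ty": -0.04,"tz": 0,"spin": 43,"claw": 0.35},
    {"tx": -0.237,"ty": -0.04,"tz": 0,"spin": 43,"claw": 0.35},
    {"tx": -0.237,"ty": -0.04,"tz": 0,"spin": 43,"claw": 0.35},
    {"tx": -0.237,"ty": -0.04,"tz": 0,"spin": 43,"claw": 0.35},
    {"tx": -0.237,"ty": -0.04,"tz": 0,"spin": 43,"claw": 0.35},
    {"tx": -0.237,"ty": -0.04,"tz": 0,"spin": 43,"claw": 0.35},
    {"tx": -0.237,"ty": -0.04,"tz": 0,"spin": 43,"claw": 0.35},
    {"tx": -0.237,"ty": -0.04,"tz": 0,"spin": 43,"claw": 0.35}
  ]
}}

```text
time: 1.48
position: [0.3631, 0.1688, 0.405]
tool_rot: [-2.463, -1.949, -0.001]
ft_force: [-0.3, 0.7, -0.2]
grip_width: 0.353
```

Run:
```python
from h import *
st(); to([*pt(-150),.20],yaw=34.6)
```

```text
1.48 [0.3631 0.1688 0.405 ] hold [0.3632 0.169  0.2415] F [-0.3  0.7 -0.2] w 0.353
[[0.23, 0.973, 0.0], [0.973, -0.23, 0.001], [0.001, 0.0, -1.0]]
t [-0.2007  0.1322  0.0413] heading 76.69 spin 42.09
```

Request:
{"api": "step_arm", "payload": {
  "increments": [
    {"tx": -0.201,"ty": 0.132,"tz": 0,"spin": 42,"claw": 0.35},
    {"tx": -0.201,"ty": 0.132,"tz": 0,"spin": 42,"claw": 0.35},
    {"tx": -0.201,"ty": 0.132,"tz": 0,"spin": 42,"claw": 0.35},
    {"tx": -0.201,"ty": 0.132,"tz": 0,"spin": 42,"claw": 0.35},
    {"tx": -0.201,"ty": 0.132,"tz": 0,"spin": 42,"claw": 0.35},
    {"tx": -0.201,"ty": 0.132,"tz": 0,"spin": 42,"claw": 0.35},
    {"tx": -0.201,"ty": 0.132,"tz": 0.04,"spin": 42,"claw": 0.35},
    {"tx": -0.201,"ty": 0.132,"tz": 0.04,"spin": 42,"claw": 0.35}
  ]
}}

```text
time: 2.15
position: [0.444, -0.0562, 0.36]
tool_rot: [-2.997, -0.939, 0.013]
ft_force: [-1.9, 1.1, -1.0]
grip_width: 0.347
```

Run:
```python
from h import *
st(); to([*pt(-150),.095],yaw=34.6); grab("side","s1",(170,120,330,290),3.5)
s,r=st()
# arc rows from -150 to -90 in tool frame
p0=pt(-150)
for k in range(1,17):
    d=pt(-150+60*k/16)-p0; t=r.T@np.array([*d,0]); print(k,t.round(3))
```

```text
2.15 [ 0.444  -0.0562  0.36  ] hold [ 0.4427 -0.0565  0.1965] F [-1.9  1.1 -1. ] w 0.347
[[0.821, 0.57, -0.008], [0.57, -0.821, -0.001], [-0.007, -0.003, -1.0]]
t [0.0016 0.0018 0.1015] heading 34.78 spin 0.18
2.2 [ 0.4444 -0.0551  0.3622] hold [ 0.4434 -0.0552  0.1987] F [-0.2 -0.8  0. ] w 0.352
[[0.82, 0.572, -0.007], [0.572, -0.82, -0.001], [-0.006, -0.003, -1.0]]
1 [ 0.     0.009 -0.   ]
2 [ 0.001  0.017 -0.   ]
3 [ 0.002  0.025 -0.   ]
4 [ 0.004  0.034 -0.   ]
5 [ 0.007  0.042 -0.   ]
6 [ 0.01  0.05 -0.  ]
7 [ 0.013  0.058 -0.   ]
8 [ 0.017  0.065 -0.   ]
9 [ 0.022  0.072 -0.   ]
10 [ 0.026  0.079 -0.   ]
11 [ 0.032  0.086 -0.   ]
12 [ 0.038  0.092 -0.   ]
13 [ 0.044  0.098 -0.001]
14 [ 0.05   0.103 -0.001]
15 [ 0.057  0.108 -0.001]
16 [ 0.064  0.113 -0.001]
```

View pics/s1.png

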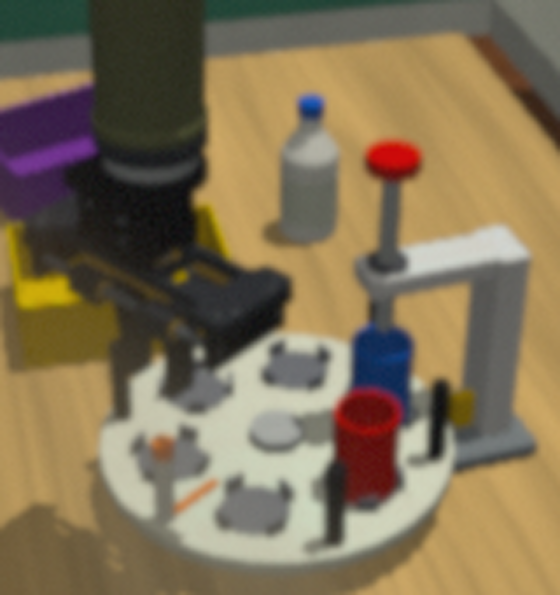

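Gripper is open above the white post (post at ~(163,460) in crop), no contact. I'll lower it and turn the carousel +60° in an arc.

Request:
{"api": "step_arm", "payload": {
  "increments": [
    {"tx": 0,"ty": 0,"tz": 0.035,"spin": 0,"claw": 0.35},
    {"tx": 0,"ty": 0,"tz": 0.07,"spin": 0,"claw": 0.35},
    {"tx": 0,"ty": 0,"tz": 0.105,"spin": 0,"claw": 0.35},
    {"tx": 0,"ty": 0,"tz": 0.105,"spin": 0,"claw": 0.35}
  ]
}}

```text
time: 2.53
position: [0.443, -0.054, 0.2556]
tool_rot: [-2.994, -0.946, 0.015]
ft_force: [-1.5, 0.2, -0.4]
grip_width: 0.351
```

Request:
{"api": "step_arm", "payload": {
  "increments": [
    {"tx": 0,"ty": 0.009,"tz": 0,"spin": -4,"claw": 0.35},
    {"tx": 0.001,"ty": 0.017,"tz": 0,"spin": -8,"claw": 0.35},
    {"tx": 0.002,"ty": 0.025,"tz": 0,"spin": -11,"claw": 0.35},
    {"tx": 0.004,"ty": 0.034,"tz": 0,"spin": -15,"claw": 0.35},
    {"tx": 0.007,"ty": 0.042,"tz": 0,"spin": -19,"claw": 0.35},
    {"tx": 0.01,"ty": 0.05,"tz": 0,"spin": -23,"claw": 0.35},
    {"tx": 0.013,"ty": 0.058,"tz": 0,"spin": -26,"claw": 0.35},
    {"tx": 0.017,"ty": 0.065,"tz": 0,"spin": -30,"claw": 0.35}
  ]
}}

```text
time: 3.2
position: [0.4981, -0.0989, 0.2626]
tool_rot: [2.647, 1.691, 0.005]
ft_force: [-0.6, 0.3, 0.4]
grip_width: 0.352
```

Request:
{"api": "step_arm", "payload": {
  "increments": [
    {"tx": 0,"ty": 0.009,"tz": 0,"spin": -4,"claw": 0.35},
    {"tx": 0.001,"ty": 0.017,"tz": 0,"spin": -8,"claw": 0.35},
    {"tx": 0.002,"ty": 0.025,"tz": 0,"spin": -11,"claw": 0.35},
    {"tx": 0.004,"ty": 0.034,"tz": 0,"spin": -15,"claw": 0.35},
    {"tx": 0.007,"ty": 0.042,"tz": 0,"spin": -19,"claw": 0.35},
    {"tx": 0.01,"ty": 0.05,"tz": 0,"spin": -23,"claw": 0.35},
    {"tx": 0.015,"ty": 0.062,"tz": 0,"spin": -28,"claw": 0.35},
    {"tx": 0.019,"ty": 0.069,"tz": 0,"spin": -30,"claw": 0.35}
  ]
}}

```text
time: 3.87
position: [0.5691, -0.1104, 0.2628]
tool_rot: [2.117, 2.319, 0.005]
ft_force: [0.4, 0.4, 0.5]
grip_width: 0.346
```

Run:
```python
from h import *
st(); print(pt(-90)); grab("side","s2",(170,120,330,290),3.5)
```

```text
3.87 [ 0.5691 -0.1104  0.2628] hold [ 0.5697 -0.1101  0.0993] F [0.4 0.4 0.5] w 0.346
[[-0.091, 0.996, 0.003], [0.996, 0.091, 0.001], [0.001, 0.003, -1.0]]
[ 0.56302586 -0.11268125]
```

View pics/s2.png

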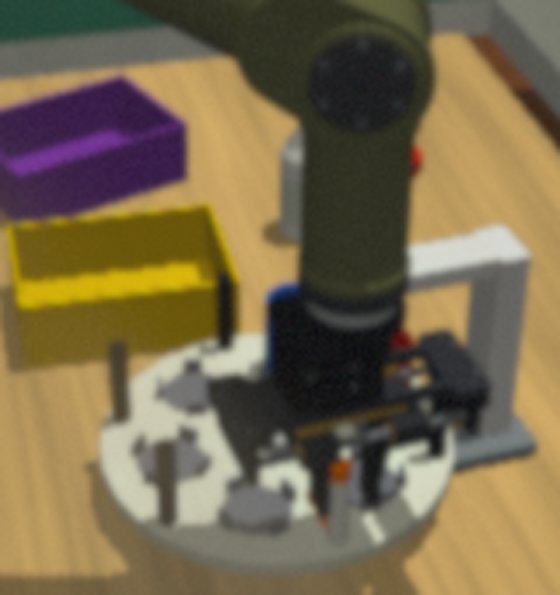

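White post's orange top is at (340,468) between the fingers; the carousel has turned and the red pot is under the rod behind the gripper. Raising and going over the button.

Request:
{"api": "step_arm", "payload": {
  "increments": [
    {"tx": 0,"ty": 0,"tz": -0.04,"spin": 0,"claw": 0.35},
    {"tx": 0,"ty": 0,"tz": -0.08,"spin": 0,"claw": 0.35},
    {"tx": 0,"ty": 0,"tz": -0.12,"spin": 0,"claw": 0},
    {"tx": 0,"ty": 0,"tz": -0.16,"spin": 0,"claw": 0},
    {"tx": 0,"ty": 0,"tz": -0.2,"spin": 0,"claw": 0},
    {"tx": 0,"ty": 0,"tz": -0.24,"spin": 0,"claw": 0},
    {"tx": 0,"ty": 0,"tz": -0.25,"spin": 0,"claw": 0},
    {"tx": 0,"ty": 0,"tz": -0.25,"spin": 0,"claw": 0}
  ]
}}

```text
time: 4.58
position: [0.5667, -0.112, 0.5164]
tool_rot: [2.121, 2.308, 0.011]
ft_force: [0.3, 0.4, -0.5]
grip_width: 0.025
```

Run:
```python
from h import *
st(); to([*pt(0,.09),.31],z=.182); grab("top","t2",(215,150,335,260),5.4)
```

```text
4.58 [ 0.5667 -0.112   0.5164] hold [ 0.5683 -0.112   0.3529] F [ 0.3  0.4 -0.5] w 0.025
[[-0.084, 0.996, 0.01], [0.996, 0.084, 0.0], [-0.001, 0.01, -1.0]]
t [0.1293 0.0866 0.0251] heading 94.84 spin None
```

View pics/t2.png

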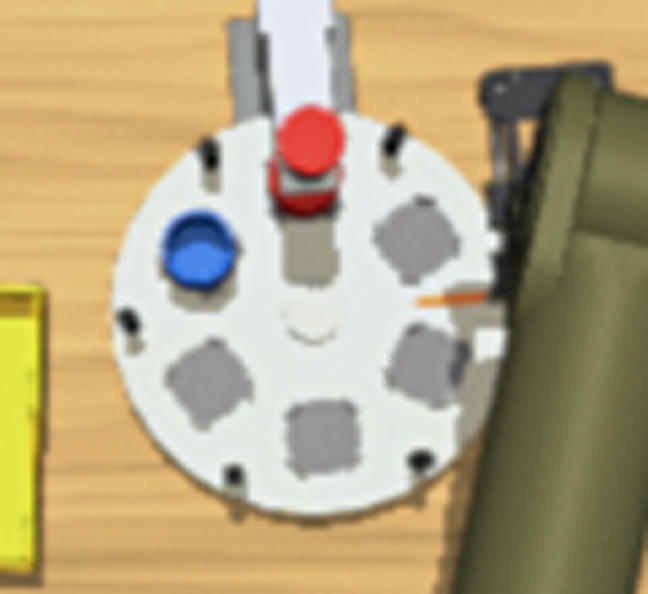

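The red pot is now under the rod at (305,185) and the blue at (200,248). Pressing.

Request:
{"api": "step_arm", "payload": {
  "increments": [
    {"tx": 0.032,"ty": 0.022,"tz": 0,"spin": 0,"claw": 0},
    {"tx": 0.064,"ty": 0.044,"tz": 0,"spin": 0,"claw": 0},
    {"tx": 0.096,"ty": 0.066,"tz": 0,"spin": 0,"claw": 0},
    {"tx": 0.129,"ty": 0.087,"tz": 0,"spin": 0,"claw": 0},
    {"tx": 0.129,"ty": 0.087,"tz": 0,"spin": 0,"claw": 0},
    {"tx": 0.129,"ty": 0.087,"tz": 0.025,"spin": 0,"claw": 0},
    {"tx": 0.129,"ty": 0.087,"tz": 0.04,"spin": 0,"claw": 0},
    {"tx": 0.129,"ty": 0.087,"tz": 0.055,"spin": 0,"claw": 0}
  ]
}}

```text
time: 5.3
position: [0.6423, 0.0246, 0.4531]
tool_rot: [-2.125, -2.312, 0.0]
ft_force: [1.2, 2.4, 4.3]
grip_width: 0.009
```

Request:
{"api": "step_arm", "payload": {
  "increments": [
    {"tx": 0,"ty": 0,"tz": 0,"spin": 0,"claw": 0},
    {"tx": 0,"ty": 0,"tz": 0.005,"spin": 0,"claw": 0},
    {"tx": 0,"ty": 0,"tz": 0.01,"spin": 0,"claw": 0},
    {"tx": 0,"ty": 0,"tz": 0.01,"spin": 0,"claw": 0}
  ]
}}

```text
time: 5.63
position: [0.6422, 0.0233, 0.4445]
tool_rot: [-2.127, -2.311, -0.0]
ft_force: [-1.6, 2.2, 2.5]
grip_width: 0.008
```

Run:
```python
from h import *
s,r=st(); print("tip",s["position"]+r[:,2]*.182, pt(0,.09))
```

```text
5.63 [0.6422 0.0233 0.4445] hold [0.6421 0.0234 0.281 ] F [-1.6  2.2  2.5] w 0.008
[[-0.083, 0.997, -0.001], [0.997, 0.083, 0.001], [0.001, -0.001, -1.0]]
tip [0.64205734 0.02345914 0.26246609] [0.6423101 0.0241179]
```

Request:
{"api": "step_arm", "payload": {
  "increments": [
    {"tx": 0,"ty": 0,"tz": 0.004,"spin": 0,"claw": 0},
    {"tx": 0,"ty": 0,"tz": 0.008,"spin": 0,"claw": 0},
    {"tx": 0,"ty": 0,"tz": 0.012,"spin": 0,"claw": 0},
    {"tx": 0,"ty": 0,"tz": 0.012,"spin": 0,"claw": 0}
  ]
}}

```text
time: 5.97
position: [0.6427, 0.0229, 0.4321]
tool_rot: [-2.128, -2.311, -0.001]
ft_force: [-0.3, 2.3, 3.2]
grip_width: 0.005
```

Request:
{"api": "step_arm", "payload": {
  "increments": [
    {"tx": 0,"ty": 0,"tz": 0.005,"spin": 0,"claw": 0},
    {"tx": 0,"ty": 0,"tz": 0.01,"spin": 0,"claw": 0},
    {"tx": 0,"ty": 0,"tz": 0.015,"spin": 0,"claw": 0},
    {"tx": 0,"ty": 0,"tz": 0.02,"spin": 0,"claw": 0},
    {"tx": 0,"ty": 0,"tz": 0.025,"spin": 0,"claw": 0},
    {"tx": 0,"ty": 0,"tz": 0.03,"spin": 0,"claw": 0},
    {"tx": 0,"ty": 0,"tz": 0.033,"spin": 0,"claw": 0},
    {"tx": 0,"ty": 0,"tz": 0.033,"spin": 0,"claw": 0}
  ]
}}

```text
time: 6.63
position: [0.6427, 0.0227, 0.3999]
tool_rot: [2.128, 2.311, 0.001]
ft_force: [-0.4, 3.5, 5.1]
grip_width: 0.005
```

Request:
{"api": "step_arm", "payload": {
  "increments": [
    {"tx": 0,"ty": 0,"tz": 0.002,"spin": 0,"claw": 0},
    {"tx": 0,"ty": 0,"tz": 0.004,"spin": 0,"claw": 0},
    {"tx": 0,"ty": 0,"tz": 0.004,"spin": 0,"claw": 0},
    {"tx": 0,"ty": 0,"tz": 0.004,"spin": 0,"claw": 0}
  ]
}}

```text
time: 6.97
position: [0.6425, 0.0225, 0.3995]
tool_rot: [2.127, 2.31, 0.005]
ft_force: [-5.6, 2.5, 19.4]
grip_width: 0.007
```

Stopped deep at about 0.0775 with 19 N, so red is empty. Holding for over 2 s.

Request:
{"api": "step_arm", "payload": {
  "increments": [
    {"tx": 0,"ty": 0,"tz": 0,"spin": 0,"claw": 0},
    {"tx": 0,"ty": 0,"tz": 0,"spin": 0,"claw": 0},
    {"tx": 0,"ty": 0,"tz": 0,"spin": 0,"claw": 0},
    {"tx": 0,"ty": 0,"tz": 0,"spin": 0,"claw": 0},
    {"tx": 0,"ty": 0,"tz": 0,"spin": 0,"claw": 0},
    {"tx": 0,"ty": 0,"tz": 0,"spin": 0,"claw": 0},
    {"tx": 0,"ty": 0,"tz": 0,"spin": 0,"claw": 0},
    {"tx": 0,"ty": 0,"tz": 0,"spin": 0,"claw": 0}
  ]
}}

```text
time: 7.63
position: [0.6425, 0.0225, 0.3996]
tool_rot: [2.128, 2.31, 0.005]
ft_force: [-6.1, 3.6, 19.6]
grip_width: 0.007
```

Request:
{"api": "step_arm", "payload": {
  "increments": [
    {"tx": 0,"ty": 0,"tz": 0,"spin": 0,"claw": 0},
    {"tx": 0,"ty": 0,"tz": 0,"spin": 0,"claw": 0},
    {"tx": 0,"ty": 0,"tz": 0,"spin": 0,"claw": 0},
    {"tx": 0,"ty": 0,"tz": 0,"spin": 0,"claw": 0},
    {"tx": 0,"ty": 0,"tz": 0,"spin": 0,"claw": 0},
    {"tx": 0,"ty": 0,"tz": 0,"spin": 0,"claw": 0},
    {"tx": 0,"ty": 0,"tz": 0,"spin": 0,"claw": 0},
    {"tx": 0,"ty": 0,"tz": 0,"spin": 0,"claw": 0}
  ]
}}

```text
time: 8.3
position: [0.6425, 0.0225, 0.3995]
tool_rot: [2.128, 2.31, 0.005]
ft_force: [-6.1, 3.2, 19.3]
grip_width: 0.003
```

Request:
{"api": "step_arm", "payload": {
  "increments": [
    {"tx": 0,"ty": 0,"tz": 0,"spin": 0,"claw": 0},
    {"tx": 0,"ty": 0,"tz": 0,"spin": 0,"claw": 0},
    {"tx": 0,"ty": 0,"tz": 0,"spin": 0,"claw": 0},
    {"tx": 0,"ty": 0,"tz": 0,"spin": 0,"claw": 0},
    {"tx": 0,"ty": 0,"tz": 0,"spin": 0,"claw": 0},
    {"tx": 0,"ty": 0,"tz": 0,"spin": 0,"claw": 0},
    {"tx": 0,"ty": 0,"tz": 0,"spin": 0,"claw": 0},
    {"tx": 0,"ty": 0,"tz": 0,"spin": 0,"claw": 0}
  ]
}}

```text
time: 8.97
position: [0.6425, 0.0225, 0.3995]
tool_rot: [2.128, 2.31, 0.005]
ft_force: [-6.3, 3.6, 19.3]
grip_width: 0.002
```

Request:
{"api": "step_arm", "payload": {
  "increments": [
    {"tx": 0,"ty": 0,"tz": 0,"spin": 0,"claw": 0},
    {"tx": 0,"ty": 0,"tz": 0,"spin": 0,"claw": 0},
    {"tx": 0,"ty": 0,"tz": 0,"spin": 0,"claw": 0},
    {"tx": 0,"ty": 0,"tz": 0,"spin": 0,"claw": 0},
    {"tx": 0,"ty": 0,"tz": 0,"spin": 0,"claw": 0}
  ]
}}

```text
time: 9.38
position: [0.6425, 0.0225, 0.3996]
tool_rot: [2.128, 2.31, 0.005]
ft_force: [-6.9, 2.6, 19.2]
grip_width: 0.007
```

Request:
{"api": "step_arm", "payload": {
  "increments": [
    {"tx": 0,"ty": 0,"tz": -0.02,"spin": 0,"claw": 0},
    {"tx": 0,"ty": 0,"tz": -0.04,"spin": 0,"claw": 0},
    {"tx": 0,"ty": 0,"tz": -0.06,"spin": 0,"claw": 0},
    {"tx": 0,"ty": 0,"tz": -0.08,"spin": 0,"claw": 0},
    {"tx": 0,"ty": 0,"tz": -0.1,"spin": 0,"claw": 0},
    {"tx": 0,"ty": 0,"tz": -0.12,"spin": 0,"claw": 0.2},
    {"tx": 0,"ty": 0,"tz": -0.123,"spin": 0,"claw": 0.35},
    {"tx": 0,"ty": 0,"tz": -0.123,"spin": 0,"claw": 0.35}
  ]
}}

```text
time: 10.05
position: [0.6428, 0.0215, 0.519]
tool_rot: [2.129, 2.308, -0.0]
ft_force: [-0.6, -0.5, 0.2]
grip_width: 0.152
```

Run:
```python
from h import *
s,r=st(); to([*pt(-90),.345]);
```

```text
10.05 [0.6428 0.0215 0.519 ] hold [0.643  0.0213 0.3555] F [-0.6 -0.5  0.2] w 0.152
[[-0.081, 0.997, 0.001], [0.997, 0.081, -0.001], [-0.001, 0.001, -1.0]]
t [-0.1273 -0.0903  0.0105] heading 94.62 spin None
```

Request:
{"api": "step_arm", "payload": {
  "increments": [
    {"tx": -0.032,"ty": -0.023,"tz": 0,"spin": 0,"claw": 0.35},
    {"tx": -0.064,"ty": -0.046,"tz": 0,"spin": 0,"claw": 0.35},
    {"tx": -0.096,"ty": -0.07,"tz": 0,"spin": 0,"claw": 0.35},
    {"tx": -0.127,"ty": -0.09,"tz": 0,"spin": 0,"claw": 0.35},
    {"tx": -0.127,"ty": -0.09,"tz": 0.03,"spin": 0,"claw": 0.35},
    {"tx": -0.127,"ty": -0.09,"tz": 0.07,"spin": 0,"claw": 0.35},
    {"tx": -0.127,"ty": -0.09,"tz": 0.11,"spin": 0,"claw": 0.35},
    {"tx": -0.127,"ty": -0.09,"tz": 0.15,"spin": 0,"claw": 0.35}
  ]
}}

```text
time: 10.72
position: [0.562, -0.1118, 0.3653]
tool_rot: [-2.129, -2.309, 0.002]
ft_force: [1.3, 0.7, -0.8]
grip_width: 0.35
```

Request:
{"api": "step_arm", "payload": {
  "increments": [
    {"tx": 0,"ty": 0,"tz": 0,"spin": 0,"claw": 0.35},
    {"tx": 0,"ty": 0,"tz": 0.035,"spin": 0,"claw": 0.35},
    {"tx": 0,"ty": 0,"tz": 0.07,"spin": 0,"claw": 0.35},
    {"tx": 0,"ty": 0,"tz": 0.1,"spin": 0,"claw": 0.35},
    {"tx": 0,"ty": 0,"tz": 0.108,"spin": 0,"claw": 0.35},
    {"tx": 0,"ty": 0,"tz": 0.108,"spin": 0,"claw": 0.35}
  ]
}}

```text
time: 11.22
position: [0.5624, -0.1112, 0.259]
tool_rot: [-2.126, -2.308, 0.006]
ft_force: [0.1, -0.6, 1.1]
grip_width: 0.349
```

Run:
```python
from h import *
s,r=st(); to([*pt(-90),.097],94.6)
```

```text
11.22 [ 0.5624 -0.1112  0.259 ] hold [ 0.5616 -0.1112  0.0955] F [ 0.1 -0.6  1.1] w 0.349
[[-0.082, 0.997, -0.005], [0.997, 0.082, -0.0], [-0.0, -0.005, -1.0]]
t [-0.0015  0.0004 -0.0015] heading 94.71 spin 0.11
```

Request:
{"api": "step_arm", "payload": {
  "increments": [
    {"tx": 0,"ty": -0.009,"tz": 0,"spin": 4,"claw": 0.35},
    {"tx": 0.001,"ty": -0.017,"tz": 0,"spin": 8,"claw": 0.35},
    {"tx": 0.002,"ty": -0.025,"tz": 0,"spin": 11,"claw": 0.35},
    {"tx": 0.004,"ty": -0.034,"tz": 0,"spin": 15,"claw": 0.35},
    {"tx": 0.007,"ty": -0.042,"tz": 0,"spin": 19,"claw": 0.35},
    {"tx": 0.01,"ty": -0.05,"tz": 0,"spin": 23,"claw": 0.35},
    {"tx": 0.013,"ty": -0.058,"tz": 0,"spin": 26,"claw": 0.35},
    {"tx": 0.017,"ty": -0.065,"tz": 0,"spin": 30,"claw": 0.35}
  ]
}}

```text
time: 11.88
position: [0.4979, -0.1004, 0.2638]
tool_rot: [2.655, 1.675, 0.006]
ft_force: [0.6, -1.0, 0.1]
grip_width: 0.35
```

Request:
{"api": "step_arm", "payload": {
  "increments": [
    {"tx": 0,"ty": -0.009,"tz": 0,"spin": 4,"claw": 0.35},
    {"tx": 0.001,"ty": -0.017,"tz": 0,"spin": 8,"claw": 0.35},
    {"tx": 0.002,"ty": -0.025,"tz": 0,"spin": 11,"claw": 0.35},
    {"tx": 0.004,"ty": -0.034,"tz": 0,"spin": 15,"claw": 0.35},
    {"tx": 0.007,"ty": -0.042,"tz": 0,"spin": 19,"claw": 0.35},
    {"tx": 0.01,"ty": -0.05,"tz": 0,"spin": 23,"claw": 0.35},
    {"tx": 0.015,"ty": -0.062,"tz": 0,"spin": 28,"claw": 0.35},
    {"tx": 0.019,"ty": -0.069,"tz": 0,"spin": 30,"claw": 0.35}
  ]
}}

```text
time: 12.55
position: [0.4435, -0.0533, 0.2635]
tool_rot: [3.001, 0.93, 0.006]
ft_force: [-0.2, 0.6, -0.9]
grip_width: 0.349
```

Request:
{"api": "step_arm", "payload": {
  "increments": [
    {"tx": 0,"ty": 0,"tz": -0.04,"spin": 0,"claw": 0.35},
    {"tx": 0,"ty": 0,"tz": -0.08,"spin": 0,"claw": 0.35},
    {"tx": 0,"ty": 0,"tz": -0.12,"spin": 0,"claw": 0},
    {"tx": 0,"ty": 0,"tz": -0.16,"spin": 0,"claw": 0},
    {"tx": 0,"ty": 0,"tz": -0.2,"spin": 0,"claw": 0},
    {"tx": 0,"ty": 0,"tz": -0.24,"spin": 0,"claw": 0},
    {"tx": 0,"ty": 0,"tz": -0.25,"spin": 0,"claw": 0},
    {"tx": 0,"ty": 0,"tz": -0.25,"spin": 0,"claw": 0}
  ]
}}

```text
time: 13.22
position: [0.4431, -0.0545, 0.517]
tool_rot: [2.998, 0.934, 0.017]
ft_force: [0.6, 0.3, 0.1]
grip_width: 0.03
```

Run:
```python
from h import *
st(); to([*pt(0,.09),.31],z=.182); grab("top","t3",(215,150,335,260),5.4)
```

```text
13.22 [ 0.4431 -0.0545  0.517 ] hold [ 0.4449 -0.0541  0.3535] F [0.6 0.3 0.1] w 0.03
[[0.823, 0.568, 0.011], [0.568, -0.823, 0.002], [0.01, 0.004, -1.0]]
t [0.2083 0.0484 0.0274] heading 34.62 spin None
```

View pics/t3.png

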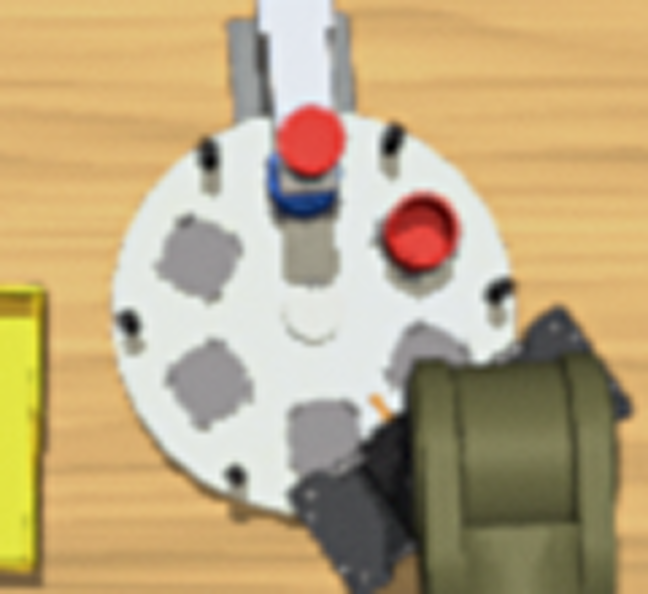

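The blue pot is back under the rod at (305,185). Pressing on it.

Request:
{"api": "step_arm", "payload": {
  "increments": [
    {"tx": 0.035,"ty": 0.008,"tz": 0,"spin": 0,"claw": 0},
    {"tx": 0.07,"ty": 0.016,"tz": 0,"spin": 0,"claw": 0},
    {"tx": 0.105,"ty": 0.024,"tz": 0,"spin": 0,"claw": 0},
    {"tx": 0.14,"ty": 0.032,"tz": 0,"spin": 0,"claw": 0},
    {"tx": 0.175,"ty": 0.04,"tz": 0,"spin": 0,"claw": 0},
    {"tx": 0.208,"ty": 0.048,"tz": 0,"spin": 0,"claw": 0},
    {"tx": 0.208,"ty": 0.048,"tz": 0.01,"spin": 0,"claw": 0},
    {"tx": 0.208,"ty": 0.048,"tz": 0.02,"spin": 0,"claw": 0}
  ]
}}

```text
time: 13.93
position: [0.6424, 0.0271, 0.4876]
tool_rot: [2.996, 0.938, -0.007]
ft_force: [0.1, -0.9, -0.7]
grip_width: 0.007
```

Request:
{"api": "step_arm", "payload": {
  "increments": [
    {"tx": 0,"ty": 0,"tz": 0.01,"spin": 0,"claw": 0},
    {"tx": 0,"ty": 0,"tz": 0.02,"spin": 0,"claw": 0},
    {"tx": 0,"ty": 0,"tz": 0.03,"spin": 0,"claw": 0},
    {"tx": 0,"ty": 0,"tz": 0.04,"spin": 0,"claw": 0},
    {"tx": 0,"ty": 0,"tz": 0.048,"spin": 0,"claw": 0},
    {"tx": 0,"ty": 0,"tz": 0.052,"spin": 0,"claw": 0},
    {"tx": 0,"ty": 0,"tz": 0.052,"spin": 0,"claw": 0}
  ]
}}

```text
time: 14.52
position: [0.6407, 0.0252, 0.4381]
tool_rot: [2.999, 0.936, -0.002]
ft_force: [-1.7, -1.6, 2.5]
grip_width: 0.004
```

Request:
{"api": "step_arm", "payload": {
  "increments": [
    {"tx": 0,"ty": 0,"tz": 0.003,"spin": 0,"claw": 0},
    {"tx": 0,"ty": 0,"tz": 0.006,"spin": 0,"claw": 0},
    {"tx": 0,"ty": 0,"tz": 0.009,"spin": 0,"claw": 0},
    {"tx": 0,"ty": 0,"tz": 0.011,"spin": 0,"claw": 0},
    {"tx": 0,"ty": 0,"tz": 0.011,"spin": 0,"claw": 0}
  ]
}}

```text
time: 14.93
position: [0.6412, 0.0258, 0.4274]
tool_rot: [2.998, 0.937, 0.0]
ft_force: [-0.9, -3.4, 3.1]
grip_width: 0.007
```

Request:
{"api": "step_arm", "payload": {
  "increments": [
    {"tx": 0,"ty": 0,"tz": 0.004,"spin": 0,"claw": 0},
    {"tx": 0,"ty": 0,"tz": 0.008,"spin": 0,"claw": 0},
    {"tx": 0,"ty": 0,"tz": 0.012,"spin": 0,"claw": 0},
    {"tx": 0,"ty": 0,"tz": 0.016,"spin": 0,"claw": 0},
    {"tx": 0,"ty": 0,"tz": 0.02,"spin": 0,"claw": 0},
    {"tx": 0,"ty": 0,"tz": 0.024,"spin": 0,"claw": 0},
    {"tx": 0,"ty": 0,"tz": 0.028,"spin": 0,"claw": 0},
    {"tx": 0,"ty": 0,"tz": 0.028,"spin": 0,"claw": 0}
  ]
}}

```text
time: 15.6
position: [0.6413, 0.0258, 0.3999]
tool_rot: [2.998, 0.937, 0.001]
ft_force: [-1.3, -3.2, 4.5]
grip_width: 0.008
```

Request:
{"api": "step_arm", "payload": {
  "increments": [
    {"tx": 0,"ty": 0,"tz": 0.002,"spin": 0,"claw": 0},
    {"tx": 0,"ty": 0,"tz": 0.004,"spin": 0,"claw": 0},
    {"tx": 0,"ty": 0,"tz": 0.004,"spin": 0,"claw": 0},
    {"tx": 0,"ty": 0,"tz": 0.004,"spin": 0,"claw": 0}
  ]
}}

```text
time: 15.93
position: [0.6411, 0.0255, 0.3995]
tool_rot: [-2.998, -0.937, -0.005]
ft_force: [-7.4, -1.5, 20.8]
grip_width: 0.004
```

Blue also stops deep (0.0775), so it is empty too. Holding for over 2 s and letting it rise.

Request:
{"api": "step_arm", "payload": {
  "increments": [
    {"tx": 0,"ty": 0,"tz": 0,"spin": 0,"claw": 0},
    {"tx": 0,"ty": 0,"tz": 0,"spin": 0,"claw": 0},
    {"tx": 0,"ty": 0,"tz": 0,"spin": 0,"claw": 0},
    {"tx": 0,"ty": 0,"tz": 0,"spin": 0,"claw": 0},
    {"tx": 0,"ty": 0,"tz": 0,"spin": 0,"claw": 0},
    {"tx": 0,"ty": 0,"tz": 0,"spin": 0,"claw": 0},
    {"tx": 0,"ty": 0,"tz": 0,"spin": 0,"claw": 0},
    {"tx": 0,"ty": 0,"tz": 0,"spin": 0,"claw": 0}
  ]
}}

```text
time: 16.6
position: [0.6411, 0.0255, 0.3995]
tool_rot: [-2.998, -0.937, -0.005]
ft_force: [-7.8, -1.9, 19.5]
grip_width: 0.006
```

Request:
{"api": "step_arm", "payload": {
  "increments": [
    {"tx": 0,"ty": 0,"tz": 0,"spin": 0,"claw": 0},
    {"tx": 0,"ty": 0,"tz": 0,"spin": 0,"claw": 0},
    {"tx": 0,"ty": 0,"tz": 0,"spin": 0,"claw": 0},
    {"tx": 0,"ty": 0,"tz": 0,"spin": 0,"claw": 0},
    {"tx": 0,"ty": 0,"tz": 0,"spin": 0,"claw": 0},
    {"tx": 0,"ty": 0,"tz": 0,"spin": 0,"claw": 0},
    {"tx": 0,"ty": 0,"tz": 0,"spin": 0,"claw": 0},
    {"tx": 0,"ty": 0,"tz": 0,"spin": 0,"claw": 0}
  ]
}}

```text
time: 17.27
position: [0.6411, 0.0255, 0.3995]
tool_rot: [-2.998, -0.937, -0.005]
ft_force: [-7.6, -2.1, 20.7]
grip_width: 0.003
```

Request:
{"api": "step_arm", "payload": {
  "increments": [
    {"tx": 0,"ty": 0,"tz": 0,"spin": 0,"claw": 0},
    {"tx": 0,"ty": 0,"tz": 0,"spin": 0,"claw": 0},
    {"tx": 0,"ty": 0,"tz": 0,"spin": 0,"claw": 0},
    {"tx": 0,"ty": 0,"tz": 0,"spin": 0,"claw": 0},
    {"tx": 0,"ty": 0,"tz": 0,"spin": 0,"claw": 0},
    {"tx": 0,"ty": 0,"tz": 0,"spin": 0,"claw": 0},
    {"tx": 0,"ty": 0,"tz": 0,"spin": 0,"claw": 0},
    {"tx": 0,"ty": 0,"tz": 0,"spin": 0,"claw": 0}
  ]
}}

```text
time: 17.93
position: [0.6411, 0.0255, 0.3995]
tool_rot: [-2.998, -0.937, -0.005]
ft_force: [-7.2, -1.6, 20.3]
grip_width: 0.005
```

Request:
{"api": "step_arm", "payload": {
  "increments": [
    {"tx": 0,"ty": 0,"tz": 0,"spin": 0,"claw": 0},
    {"tx": 0,"ty": 0,"tz": 0,"spin": 0,"claw": 0},
    {"tx": 0,"ty": 0,"tz": 0,"spin": 0,"claw": 0},
    {"tx": 0,"ty": 0,"tz": 0,"spin": 0,"claw": 0},
    {"tx": 0,"ty": 0,"tz": 0,"spin": 0,"claw": 0}
  ]
}}

```text
time: 18.35
position: [0.6411, 0.0256, 0.3995]
tool_rot: [-2.998, -0.937, -0.005]
ft_force: [-7.4, -2.4, 20.3]
grip_width: 0.006
```

Request:
{"api": "step_arm", "payload": {
  "increments": [
    {"tx": 0,"ty": 0,"tz": -0.02,"spin": 0,"claw": 0},
    {"tx": 0,"ty": 0,"tz": -0.04,"spin": 0,"claw": 0},
    {"tx": 0,"ty": 0,"tz": -0.06,"spin": 0,"claw": 0},
    {"tx": 0,"ty": 0,"tz": -0.08,"spin": 0,"claw": 0},
    {"tx": 0,"ty": 0,"tz": -0.1,"spin": 0,"claw": 0},
    {"tx": 0,"ty": 0,"tz": -0.12,"spin": 0,"claw": 0},
    {"tx": 0,"ty": 0,"tz": -0.123,"spin": 0,"claw": 0},
    {"tx": 0,"ty": 0,"tz": -0.123,"spin": 0,"claw": 0}
  ]
}}

```text
time: 19.02
position: [0.6415, 0.0269, 0.519]
tool_rot: [-2.997, -0.939, -0.003]
ft_force: [0.0, -1.3, -0.5]
grip_width: 0.004
```

Run:
```python
from h import *
s,r=st(); to([*pt(-150),.345],34.6)
```

```text
19.02 [0.6415 0.0269 0.519 ] hold [0.6418 0.0271 0.3555] F [ 0.  -1.3 -0.5] w 0.004
[[0.821, 0.571, 0.002], [0.571, -0.821, 0.001], [0.002, -0.0, -1.0]]
t [-0.2087 -0.043   0.01  ] heading 34.79 spin 0.19
```

Request:
{"api": "step_arm", "payload": {
  "increments": [
    {"tx": -0.035,"ty": -0.007,"tz": 0,"spin": 0,"claw": 0},
    {"tx": -0.07,"ty": -0.014,"tz": 0,"spin": 0,"claw": 0.35},
    {"tx": -0.105,"ty": -0.022,"tz": 0,"spin": 0,"claw": 0.35},
    {"tx": -0.14,"ty": -0.029,"tz": 0,"spin": 0,"claw": 0.35},
    {"tx": -0.175,"ty": -0.036,"tz": 0,"spin": 0,"claw": 0.35},
    {"tx": -0.209,"ty": -0.043,"tz": 0.02,"spin": 0,"claw": 0.35},
    {"tx": -0.209,"ty": -0.043,"tz": 0.06,"spin": 0,"claw": 0.35},
    {"tx": -0.209,"ty": -0.043,"tz": 0.1,"spin": 0,"claw": 0.35}
  ]
}}

```text
time: 19.68
position: [0.4433, -0.0581, 0.4178]
tool_rot: [-2.996, -0.937, -0.009]
ft_force: [0.8, -0.2, -0.5]
grip_width: 0.338
```

Request:
{"api": "step_arm", "payload": {
  "increments": [
    {"tx": 0,"ty": 0,"tz": 0.03,"spin": 0,"claw": 0.35},
    {"tx": 0,"ty": 0,"tz": 0.06,"spin": 0,"claw": 0.35},
    {"tx": 0,"ty": 0,"tz": 0.09,"spin": 0,"claw": 0.35},
    {"tx": 0,"ty": 0,"tz": 0.12,"spin": 0,"claw": 0.35},
    {"tx": 0,"ty": 0,"tz": 0.15,"spin": 0,"claw": 0.35},
    {"tx": 0,"ty": 0,"tz": 0.157,"spin": 0,"claw": 0.35},
    {"tx": 0,"ty": 0,"tz": 0.157,"spin": 0,"claw": 0.35}
  ]
}}

```text
time: 20.27
position: [0.443, -0.0571, 0.2588]
tool_rot: [-2.998, -0.937, 0.011]
ft_force: [0.4, -0.4, 0.9]
grip_width: 0.348
```

Run:
```python
from h import *
s,r=st(); to([*pt(-150),.097],34.6)
y=np.radians(94.6);X=np.array([np.cos(y),np.sin(y)]);Y=np.array([np.sin(y),-np.cos(y)])
for k in range(1,17):
    d=pt(-120+62*k/16)-pt(-120); print(k,round(d@X,3),round(d@Y,3))
```

```text
20.27 [ 0.443  -0.0571  0.2588] hold [ 0.4418 -0.0573  0.0953] F [ 0.4 -0.4  0.9] w 0.348
[[0.822, 0.57, -0.007], [0.57, -0.822, -0.001], [-0.006, -0.003, -1.0]]
t [ 0.0023  0.0013 -0.0017] heading 34.72 spin 0.12
1 -0.004 0.008
2 -0.008 0.016
3 -0.011 0.024
4 -0.013 0.032
5 -0.015 0.041
6 -0.017 0.05
7 -0.017 0.058
8 -0.017 0.067
9 -0.017 0.076
10 -0.016 0.085
11 -0.014 0.093
12 -0.012 0.102
13 -0.009 0.11
14 -0.006 0.118
15 -0.002 0.126
16 0.002 0.134
```

Request:
{"api": "step_arm", "payload": {
  "increments": [
    {"tx": 0,"ty": 0.009,"tz": 0,"spin": -4,"claw": 0.35},
    {"tx": 0.001,"ty": 0.017,"tz": 0,"spin": -8,"claw": 0.35},
    {"tx": 0.002,"ty": 0.025,"tz": 0,"spin": -11,"claw": 0.35},
    {"tx": 0.004,"ty": 0.034,"tz": 0,"spin": -15,"claw": 0.35},
    {"tx": 0.007,"ty": 0.042,"tz": 0,"spin": -19,"claw": 0.35},
    {"tx": 0.01,"ty": 0.05,"tz": 0,"spin": -23,"claw": 0.35},
    {"tx": 0.013,"ty": 0.058,"tz": 0,"spin": -26,"claw": 0.35},
    {"tx": 0.017,"ty": 0.065,"tz": 0,"spin": -30,"claw": 0.35}
  ]
}}

```text
time: 20.93
position: [0.4969, -0.1015, 0.2634]
tool_rot: [2.65, 1.685, 0.004]
ft_force: [0.6, 0.4, 0.1]
grip_width: 0.353
```

Request:
{"api": "step_arm", "payload": {
  "increments": [
    {"tx": 0,"ty": 0.009,"tz": 0,"spin": -4,"claw": 0.35},
    {"tx": 0.001,"ty": 0.017,"tz": 0,"spin": -8,"claw": 0.35},
    {"tx": 0.002,"ty": 0.025,"tz": 0,"spin": -11,"claw": 0.35},
    {"tx": 0.004,"ty": 0.034,"tz": 0,"spin": -15,"claw": 0.35},
    {"tx": 0.007,"ty": 0.042,"tz": 0,"spin": -19,"claw": 0.35},
    {"tx": 0.01,"ty": 0.05,"tz": 0,"spin": -23,"claw": 0.35},
    {"tx": 0.013,"ty": 0.058,"tz": 0,"spin": -26,"claw": 0.35},
    {"tx": 0.017,"ty": 0.065,"tz": 0,"spin": -30,"claw": 0.35}
  ]
}}

```text
time: 21.6
position: [0.5631, -0.1136, 0.2635]
tool_rot: [2.123, 2.313, 0.003]
ft_force: [0.3, -0.5, -0.5]
grip_width: 0.349
```

Request:
{"api": "step_arm", "payload": {
  "increments": [
    {"tx": 0,"ty": 0.009,"tz": 0,"spin": 0,"claw": 0.35},
    {"tx": 0.001,"ty": 0.017,"tz": 0,"spin": 0,"claw": 0.35},
    {"tx": 0.002,"ty": 0.025,"tz": 0,"spin": 0,"claw": 0.35},
    {"tx": 0.004,"ty": 0.034,"tz": 0,"spin": 0,"claw": 0.35},
    {"tx": 0.007,"ty": 0.042,"tz": 0,"spin": 0,"claw": 0.35},
    {"tx": 0.01,"ty": 0.05,"tz": 0,"spin": 0,"claw": 0.35},
    {"tx": 0.015,"ty": 0.06,"tz": 0,"spin": 0,"claw": 0.35},
    {"tx": 0.019,"ty": 0.069,"tz": 0,"spin": 0,"claw": 0.35}
  ]
}}

```text
time: 22.27
position: [0.6305, -0.0876, 0.2619]
tool_rot: [2.127, 2.312, 0.003]
ft_force: [0.5, 0.8, -0.6]
grip_width: 0.348
```

Request:
{"api": "step_arm", "payload": {
  "increments": [
    {"tx": 0,"ty": 0,"tz": -0.03,"spin": 0,"claw": 0.35},
    {"tx": 0,"ty": 0,"tz": -0.06,"spin": 0,"claw": 0.35},
    {"tx": 0,"ty": 0,"tz": -0.09,"spin": 0,"claw": 0.35},
    {"tx": 0,"ty": 0,"tz": -0.11,"spin": 0,"claw": 0.35},
    {"tx": 0,"ty": 0,"tz": -0.11,"spin": 0,"claw": 0.35}
  ]
}}

```text
time: 22.68
position: [0.6312, -0.0888, 0.3774]
tool_rot: [2.122, 2.307, 0.011]
ft_force: [0.8, -0.1, 0.8]
grip_width: 0.349
```

Run:
```python
from h import *
st(); to([*pt(-120),.20],94.6); grab("top","t4",(215,150,335,260),5.4)
```

```text
22.68 [ 0.6312 -0.0888  0.3774] hold [ 0.6327 -0.0887  0.2139] F [ 0.8 -0.1  0.8] w 0.349
[[-0.083, 0.996, 0.01], [0.997, 0.083, 0.0], [-0.0, 0.01, -1.0]]
t [-0.0005 -0.135   0.0126] heading 94.77 spin 0.17
```

View pics/t4.png

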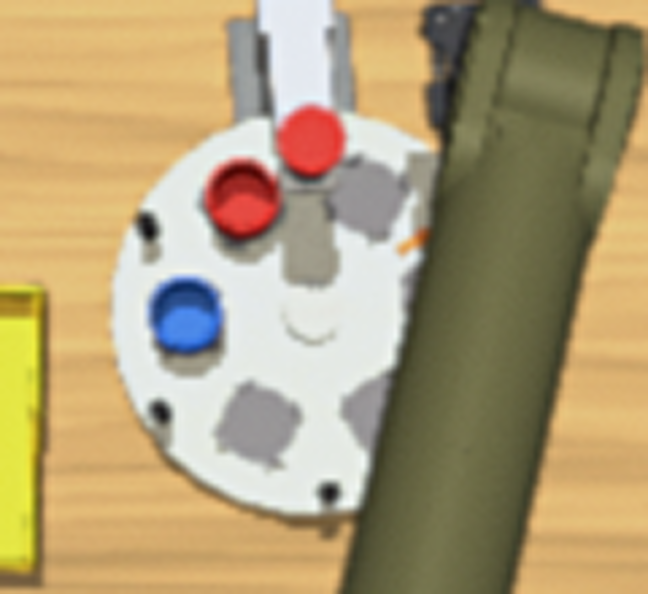

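The carousel is at +90°: blue at (185,315), red at (243,198). Next I take the post at −120° and turn another 60°.

Request:
{"api": "step_arm", "payload": {
  "increments": [
    {"tx": 0,"ty": -0.035,"tz": 0,"spin": 0,"claw": 0.35},
    {"tx": 0,"ty": -0.07,"tz": 0,"spin": 0,"claw": 0.35},
    {"tx": 0,"ty": -0.105,"tz": 0,"spin": 0,"claw": 0.35},
    {"tx": 0,"ty": -0.135,"tz": 0,"spin": 0,"claw": 0.35},
    {"tx": 0,"ty": -0.135,"tz": 0.035,"spin": 0,"claw": 0.35},
    {"tx": 0,"ty": -0.135,"tz": 0.07,"spin": 0,"claw": 0.35},
    {"tx": 0,"ty": -0.135,"tz": 0.113,"spin": 0,"claw": 0.35},
    {"tx": 0,"ty": -0.135,"tz": 0.113,"spin": 0,"claw": 0.35}
  ]
}}

```text
time: 23.4
position: [0.4908, -0.0987, 0.2516]
tool_rot: [-2.121, -2.304, 0.014]
ft_force: [-1.8, 0.7, -0.9]
grip_width: 0.352
```

Request:
{"api": "step_arm", "payload": {
  "increments": [
    {"tx": -0.004,"ty": 0.008,"tz": 0,"spin": 0,"claw": 0.35},
    {"tx": -0.008,"ty": 0.016,"tz": 0,"spin": 0,"claw": 0.35},
    {"tx": -0.011,"ty": 0.024,"tz": 0,"spin": 0,"claw": 0.35},
    {"tx": -0.013,"ty": 0.032,"tz": 0,"spin": 0,"claw": 0.35},
    {"tx": -0.015,"ty": 0.041,"tz": 0,"spin": 0,"claw": 0.35},
    {"tx": -0.017,"ty": 0.05,"tz": 0,"spin": 0,"claw": 0.35},
    {"tx": -0.017,"ty": 0.058,"tz": 0,"spin": 0,"claw": 0.35},
    {"tx": -0.017,"ty": 0.067,"tz": 0,"spin": 0,"claw": 0.35}
  ]
}}

```text
time: 24.07
position: [0.565, -0.1117, 0.2604]
tool_rot: [2.126, 2.309, 0.005]
ft_force: [0.6, 0.4, 0.1]
grip_width: 0.351
```

Request:
{"api": "step_arm", "payload": {
  "increments": [
    {"tx": 0,"ty": 0.009,"tz": 0,"spin": 0,"claw": 0.35},
    {"tx": 0.001,"ty": 0.018,"tz": 0,"spin": 0,"claw": 0.35},
    {"tx": 0.003,"ty": 0.026,"tz": 0,"spin": 0,"claw": 0.35},
    {"tx": 0.005,"ty": 0.035,"tz": 0,"spin": 0,"claw": 0.35},
    {"tx": 0.008,"ty": 0.043,"tz": 0,"spin": 0,"claw": 0.35},
    {"tx": 0.011,"ty": 0.051,"tz": 0,"spin": 0,"claw": 0.35},
    {"tx": 0.015,"ty": 0.059,"tz": 0,"spin": 0,"claw": 0.35},
    {"tx": 0.019,"ty": 0.067,"tz": 0,"spin": 0,"claw": 0.35}
  ]
}}

```text
time: 24.73
position: [0.6292, -0.086, 0.2589]
tool_rot: [2.127, 2.312, 0.002]
ft_force: [0.4, -0.0, 0.2]
grip_width: 0.35
```

Request:
{"api": "step_arm", "payload": {
  "increments": [
    {"tx": 0,"ty": 0,"tz": -0.03,"spin": 0,"claw": 0.35},
    {"tx": 0,"ty": 0,"tz": -0.06,"spin": 0,"claw": 0.35},
    {"tx": 0,"ty": 0,"tz": -0.09,"spin": 0,"claw": 0.35},
    {"tx": 0,"ty": 0,"tz": -0.11,"spin": 0,"claw": 0.35},
    {"tx": 0,"ty": 0,"tz": -0.14,"spin": 0,"claw": 0.6},
    {"tx": 0,"ty": 0,"tz": -0.16,"spin": 0,"claw": 0.8},
    {"tx": 0,"ty": 0,"tz": -0.16,"spin": 0,"claw": 0.9}
  ]
}}

```text
time: 25.32
position: [0.6294, -0.087, 0.4243]
tool_rot: [2.123, 2.307, 0.01]
ft_force: [0.4, -0.3, -0.5]
grip_width: 0.497
```

Run:
```python
from h import *
s,r=st(); print(s["joint_positions"].round(2),pt(150,.09),pt(90,.09)); to([*pt(150,.09),.22]); 
im=imaging.get_image("top");cv2.imwrite("pics/t5.png",cv2.resize(im[150:275,165:345],None,fx=4.4,fy=4.4,interpolation=cv2.INTER_CUBIC))
```

```text
25.32 [ 0.6294 -0.087   0.4243] hold [ 0.631  -0.087   0.2608] F [ 0.4 -0.3 -0.5] w 0.497
[[-0.083, 0.996, 0.009], [0.997, 0.083, 0.0], [-0.0, 0.009, -1.0]]
[-0.42  0.32  0.66  1.49 -0.2   1.39  0.33] [0.47129982 0.05550416] [0.5453821 0.1066101]
t [ 0.1552 -0.1461  0.0394] heading 94.77 spin None
```

View pics/t5.png

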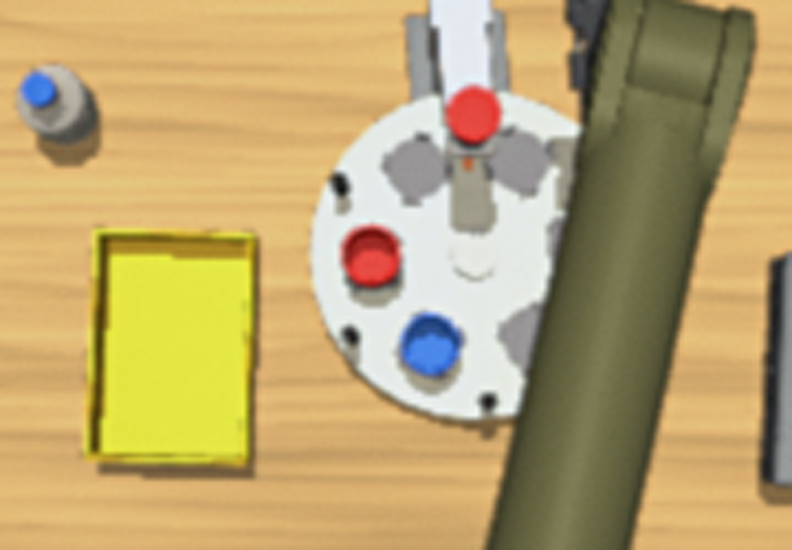

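Home: the white post's orange mark is on the column side at about (468,163). The red pot is at (371,256), blue at (430,345), and the crate spans (95–258, 230–465). Going over blue.

Request:
{"api": "step_arm", "payload": {
  "increments": [
    {"tx": 0.026,"ty": -0.025,"tz": 0,"spin": 5,"claw": 0.85},
    {"tx": 0.052,"ty": -0.05,"tz": 0,"spin": 10,"claw": 0.85},
    {"tx": 0.078,"ty": -0.075,"tz": 0,"spin": 15,"claw": 0.85},
    {"tx": 0.104,"ty": -0.1,"tz": 0,"spin": 20,"claw": 0.85},
    {"tx": 0.13,"ty": -0.125,"tz": 0,"spin": 25,"claw": 0.85},
    {"tx": 0.155,"ty": -0.146,"tz": 0.02,"spin": 30,"claw": 0.85},
    {"tx": 0.155,"ty": -0.146,"tz": 0.04,"spin": 30,"claw": 0.85},
    {"tx": 0.155,"ty": -0.146,"tz": 0.04,"spin": 30,"claw": 0.85}
  ]
}}

```text
time: 26.03
position: [0.467, 0.0573, 0.3748]
tool_rot: [-2.647, -1.687, 0.009]
ft_force: [-0.5, -0.8, -0.6]
grip_width: 0.85
```

Run:
```python
from h import *
s,r=st()
c=lambda u,v,z: ray("top",(u/4.4+165-.4,v/4.4+150-.4),z,1).round(4)
b=c(430,344,.12);print("blue",b,"red",c(371,255,.12))
for u in [(95,230),(258,233),(250,465),(87,460)]: print("crate",c(*u,.07))
to([*pt(150,.09),.095],64.6)
```

```text
26.03 [0.467  0.0573 0.3748] hold [0.4659 0.0571 0.2113] F [-0.5 -0.8 -0.6] w 0.85
[[0.423, 0.906, -0.007], [0.906, -0.423, -0.001], [-0.004, -0.006, -1.0]]
blue [0.4706 0.0567 0.12  ] red [0.545  0.1065 0.12  ]
crate [0.5694 0.3467 0.07  ]
crate [0.5672 0.2054 0.07  ]
crate [0.3681 0.2102 0.07  ]
crate [0.3717 0.35   0.07  ]
t [0.0006 0.0053 0.1163] heading 65.01 spin 0.41
```

Request:
{"api": "step_arm", "payload": {
  "increments": [
    {"tx": 0,"ty": 0.004,"tz": 0.03,"spin": 0,"claw": 0.85},
    {"tx": 0,"ty": 0.004,"tz": 0.06,"spin": 0,"claw": 0.85},
    {"tx": 0,"ty": 0.004,"tz": 0.09,"spin": 0,"claw": 0.85},
    {"tx": 0,"ty": 0.004,"tz": 0.116,"spin": 0,"claw": 0.85},
    {"tx": 0,"ty": 0.004,"tz": 0.116,"spin": 0,"claw": 0.85},
    {"tx": 0,"ty": 0.004,"tz": 0.116,"spin": 0,"claw": 0.5},
    {"tx": 0,"ty": 0.004,"tz": 0.116,"spin": 0,"claw": 0.5},
    {"tx": 0,"ty": 0.004,"tz": 0.116,"spin": 0,"claw": 0.5}
  ],
  "force": 25
}}

```text
time: 26.7
position: [0.4745, 0.0534, 0.2647]
tool_rot: [2.654, 1.68, 0.005]
ft_force: [-1.5, -0.5, 0.6]
grip_width: 0.702
```

Request:
{"api": "step_arm", "payload": {
  "increments": [
    {"tx": 0,"ty": 0,"tz": 0,"spin": 0,"claw": 0.45},
    {"tx": 0,"ty": 0,"tz": 0,"spin": 0,"claw": 0.45},
    {"tx": 0,"ty": 0,"tz": 0,"spin": 0,"claw": 0.45},
    {"tx": 0,"ty": 0,"tz": 0,"spin": 0,"claw": 0.45}
  ]
}}

```text
time: 27.03
position: [0.4725, 0.0544, 0.2641]
tool_rot: [-2.65, -1.68, 0.001]
ft_force: [-7.0, 2.4, 7.1]
grip_width: 0.583
```

Request:
{"api": "step_arm", "payload": {
  "increments": [
    {"tx": 0,"ty": 0,"tz": -0.015,"spin": 0,"claw": 0.45},
    {"tx": 0,"ty": 0,"tz": -0.03,"spin": 0,"claw": 0.45},
    {"tx": 0,"ty": 0,"tz": -0.05,"spin": 0,"claw": 0.45},
    {"tx": 0,"ty": 0,"tz": -0.07,"spin": 0,"claw": 0.45},
    {"tx": 0,"ty": 0,"tz": -0.09,"spin": 0,"claw": 0.45},
    {"tx": 0,"ty": 0,"tz": -0.11,"spin": 0,"claw": 0.45},
    {"tx": 0,"ty": 0,"tz": -0.12,"spin": 0,"claw": 0.45},
    {"tx": 0,"ty": 0,"tz": -0.12,"spin": 0,"claw": 0.45}
  ]
}}

```text
time: 27.7
position: [0.4742, 0.0533, 0.3858]
tool_rot: [2.653, 1.681, 0.01]
ft_force: [0.5, 0.2, -1.0]
grip_width: 0.581
```

Run:
```python
from h import *
s,r=st(); to([.424,.278,.215],90-90+0.0)
```

```text
27.7 [0.4742 0.0533 0.3858] hold [0.4751 0.0537 0.2223] F [ 0.5  0.2 -1. ] w 0.581
[[0.427, 0.904, 0.006], [0.904, -0.427, 0.003], [0.005, 0.004, -1.0]]
t [ 0.1817 -0.1414  0.0076] heading 64.71 spin 64.71
```

Request:
{"api": "step_arm", "payload": {
  "increments": [
    {"tx": 0.025,"ty": -0.02,"tz": 0,"spin": 7,"claw": 0.45},
    {"tx": 0.05,"ty": -0.04,"tz": 0,"spin": 14,"claw": 0.45},
    {"tx": 0.076,"ty": -0.059,"tz": 0,"spin": 21,"claw": 0.45},
    {"tx": 0.1,"ty": -0.078,"tz": 0,"spin": 28,"claw": 0.45},
    {"tx": 0.125,"ty": -0.097,"tz": 0,"spin": 35,"claw": 0.45},
    {"tx": 0.15,"ty": -0.117,"tz": 0,"spin": 42,"claw": 0.45},
    {"tx": 0.182,"ty": -0.141,"tz": 0,"spin": 49,"claw": 0.45},
    {"tx": 0.182,"ty": -0.141,"tz": 0,"spin": 55,"claw": 0.45}
  ]
}}

```text
time: 28.37
position: [0.4201, 0.2858, 0.3813]
tool_rot: [-3.127, -0.272, 0.003]
ft_force: [-0.8, -0.2, -1.9]
grip_width: 0.582
```

Run:
```python
from h import *
s,r=st(); to([.424,.278,.06]); grab("side","s3",(100,80,340,260),3.3)
```

```text
28.37 [0.4201 0.2858 0.3813] hold [0.4197 0.2863 0.2178] F [-0.8 -0.2 -1.9] w 0.582
[[0.985, 0.173, -0.002], [0.173, -0.985, 0.003], [-0.002, -0.003, -1.0]]
t [0.0028 0.0089 0.1578] heading 9.96 spin None
```

View pics/s3.png

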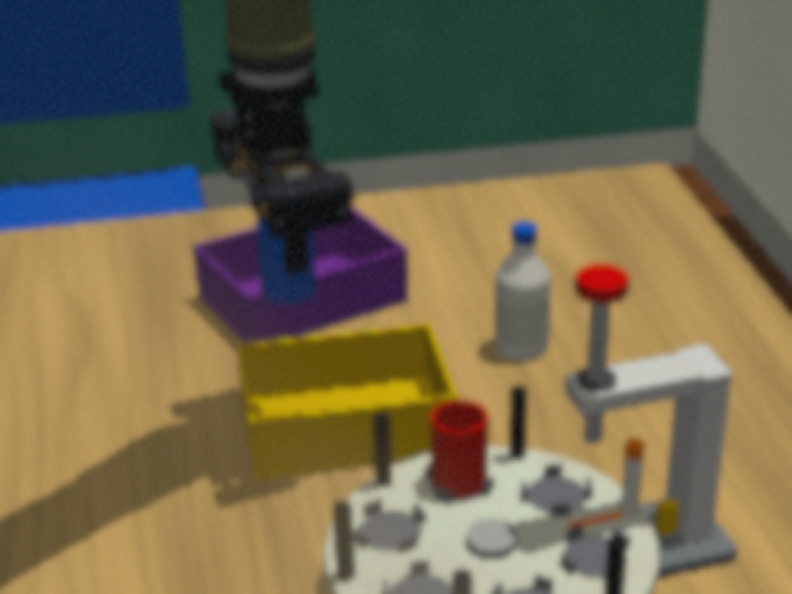

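Blue is held, with the gripper high over the crate and the crate unmoved (rim corner at the same pixel as before). Lowering and releasing.

Request:
{"api": "step_arm", "payload": {
  "increments": [
    {"tx": 0.003,"ty": 0.008,"tz": 0.03,"spin": 0,"claw": 0.45},
    {"tx": 0.003,"ty": 0.008,"tz": 0.06,"spin": 0,"claw": 0.45},
    {"tx": 0.003,"ty": 0.008,"tz": 0.09,"spin": 0,"claw": 0.45},
    {"tx": 0.003,"ty": 0.008,"tz": 0.12,"spin": 0,"claw": 0.45},
    {"tx": 0.003,"ty": 0.008,"tz": 0.145,"spin": 0,"claw": 0.45},
    {"tx": 0.003,"ty": 0.008,"tz": 0.158,"spin": 0,"claw": 0.45},
    {"tx": 0.003,"ty": 0.008,"tz": 0.158,"spin": 0,"claw": 0.45}
  ]
}}

```text
time: 29.0
position: [0.4273, 0.2693, 0.222]
tool_rot: [3.127, 0.267, -0.005]
ft_force: [0.1, -0.0, -0.6]
grip_width: 0.579
```

Run:
```python
from h import *
s,r=st()
```

```text
29.0 [0.4273 0.2693 0.222 ] hold [0.4268 0.2687 0.0585] F [ 0.1 -0.  -0.6] w 0.579
[[0.986, 0.17, -0.003], [0.17, -0.986, -0.004], [-0.004, 0.003, -1.0]]
```

Request:
{"api": "step_arm", "payload": {
  "increments": [
    {"tx": 0,"ty": -0.006,"tz": 0.003,"spin": 0,"claw": 0.45},
    {"tx": 0,"ty": -0.006,"tz": 0.004,"spin": 0,"claw": 0.45},
    {"tx": 0,"ty": -0.006,"tz": 0.004,"spin": 0,"claw": 0.72},
    {"tx": 0,"ty": -0.006,"tz": 0.004,"spin": 0,"claw": 0.72},
    {"tx": 0,"ty": -0.006,"tz": 0.004,"spin": 0,"claw": 0.72},
    {"tx": 0,"ty": -0.006,"tz": 0.004,"spin": 0,"claw": 0.72}
  ]
}}

```text
time: 29.5
position: [0.4268, 0.277, 0.2209]
tool_rot: [-3.13, -0.267, -0.001]
ft_force: [-0.7, 0.5, -0.6]
grip_width: 0.706
```

Request:
{"api": "step_arm", "payload": {
  "increments": [
    {"tx": 0,"ty": 0,"tz": -0.02,"spin": 0,"claw": 0.72},
    {"tx": 0,"ty": 0,"tz": -0.05,"spin": 0,"claw": 0.72},
    {"tx": 0,"ty": 0,"tz": -0.08,"spin": 0,"claw": 0.72},
    {"tx": 0,"ty": 0,"tz": -0.11,"spin": 0,"claw": 0.72},
    {"tx": 0,"ty": 0,"tz": -0.14,"spin": 0,"claw": 0.85},
    {"tx": 0,"ty": 0,"tz": -0.16,"spin": 0,"claw": 0.85},
    {"tx": 0,"ty": 0,"tz": -0.16,"spin": 0,"claw": 0.85}
  ]
}}

```text
time: 30.08
position: [0.428, 0.2775, 0.386]
tool_rot: [-3.124, -0.266, -0.012]
ft_force: [0.4, 0.8, 0.6]
grip_width: 0.823
```

Run:
```python
from h import *
s,r=st(); to([*pt(90,.09),.215],4.6); print(pt(90,.09))
```

```text
30.08 [0.428  0.2775 0.386 ] hold [0.4291 0.2785 0.2225] F [0.4 0.8 0.6] w 0.823
[[0.986, 0.169, 0.007], [0.169, -0.986, 0.007], [0.008, -0.005, -1.0]]
t [0.0868 0.1882 0.0071] heading 9.72 spin 5.12
[0.5453821 0.1066101]
```

Request:
{"api": "step_arm", "payload": {
  "increments": [
    {"tx": 0.015,"ty": 0.032,"tz": 0,"spin": 5,"claw": 0.85},
    {"tx": 0.03,"ty": 0.064,"tz": 0,"spin": 5,"claw": 0.85},
    {"tx": 0.045,"ty": 0.096,"tz": 0,"spin": 5,"claw": 0.85},
    {"tx": 0.06,"ty": 0.128,"tz": 0,"spin": 5,"claw": 0.85},
    {"tx": 0.075,"ty": 0.16,"tz": 0,"spin": 5,"claw": 0.85},
    {"tx": 0.087,"ty": 0.188,"tz": 0,"spin": 5,"claw": 0.85},
    {"tx": 0.087,"ty": 0.188,"tz": 0,"spin": 5,"claw": 0.85}
  ]
}}

```text
time: 30.67
position: [0.5466, 0.099, 0.3803]
tool_rot: [3.135, 0.113, 0.003]
ft_force: [-1.6, -0.8, 0.1]
grip_width: 0.854
```

Run:
```python
from h import *
s,r=st(); to([*pt(90,.09),.095],4.6)
```

```text
30.67 [0.5466 0.099  0.3803] hold [0.5469 0.0983 0.2168] F [-1.6 -0.8  0.1] w 0.854
[[0.997, 0.072, 0.002], [0.072, -0.997, -0.004], [0.002, 0.004, -1.0]]
t [-0.0009 -0.0082  0.1218] heading 4.14 spin -0.46
```

Request:
{"api": "step_arm", "payload": {
  "increments": [
    {"tx": 0,"ty": -0.003,"tz": 0.02,"spin": 0,"claw": 0.85},
    {"tx": 0,"ty": -0.003,"tz": 0.04,"spin": 0,"claw": 0.85},
    {"tx": 0,"ty": -0.003,"tz": 0.05,"spin": 0,"claw": 0.85},
    {"tx": 0,"ty": -0.003,"tz": 0.05,"spin": 0,"claw": 0.85}
  ]
}}

```text
time: 31.0
position: [0.5427, 0.1093, 0.3277]
tool_rot: [3.137, 0.13, -0.008]
ft_force: [-0.9, -0.1, 0.2]
grip_width: 0.851
```

Run:
```python
from h import *
s,r=st(); to([*pt(90,.09),.095],4.6)
```

```text
31.0 [0.5427 0.1093 0.3277] hold [0.5419 0.1089 0.1642] F [-0.9 -0.1  0.2] w 0.851
[[0.997, 0.083, -0.005], [0.083, -0.997, -0.002], [-0.005, 0.002, -1.0]]
t [0.0028 0.0028 0.0692] heading 4.74 spin 0.14
```

Request:
{"api": "step_arm", "payload": {
  "increments": [
    {"tx": 0.002,"ty": 0.002,"tz": 0.025,"spin": 0,"claw": 0.85},
    {"tx": 0.002,"ty": 0.002,"tz": 0.05,"spin": 0,"claw": 0.85},
    {"tx": 0.002,"ty": 0.002,"tz": 0.068,"spin": 0,"claw": 0.85},
    {"tx": 0.002,"ty": 0.002,"tz": 0.068,"spin": 0,"claw": 0.85},
    {"tx": 0.002,"ty": 0.002,"tz": 0.068,"spin": 0,"claw": 0.5},
    {"tx": 0.002,"ty": 0.002,"tz": 0.068,"spin": 0,"claw": 0.45},
    {"tx": 0.002,"ty": 0.002,"tz": 0.068,"spin": 0,"claw": 0.45},
    {"tx": 0.002,"ty": 0.002,"tz": 0.068,"spin": 0,"claw": 0.45}
  ]
}}

```text
time: 31.67
position: [0.5469, 0.1074, 0.2644]
tool_rot: [-3.138, -0.129, -0.004]
ft_force: [-0.5, 0.4, 0.3]
grip_width: 0.629
```

Request:
{"api": "step_arm", "payload": {
  "increments": [
    {"tx": 0,"ty": 0,"tz": 0,"spin": 0,"claw": 0.45},
    {"tx": 0,"ty": 0,"tz": 0,"spin": 0,"claw": 0.45},
    {"tx": 0,"ty": 0,"tz": 0,"spin": 0,"claw": 0.45},
    {"tx": 0,"ty": 0,"tz": 0,"spin": 0,"claw": 0.45}
  ]
}}

```text
time: 32.0
position: [0.5469, 0.1072, 0.2643]
tool_rot: [-3.138, -0.129, -0.004]
ft_force: [-1.0, -0.7, 5.9]
grip_width: 0.594
```

Request:
{"api": "step_arm", "payload": {
  "increments": [
    {"tx": 0,"ty": 0,"tz": -0.015,"spin": 0,"claw": 0.45},
    {"tx": 0,"ty": 0,"tz": -0.03,"spin": 0,"claw": 0.45},
    {"tx": 0,"ty": 0,"tz": -0.05,"spin": 0,"claw": 0.45},
    {"tx": 0,"ty": 0,"tz": -0.07,"spin": 0,"claw": 0.45},
    {"tx": 0,"ty": 0,"tz": -0.09,"spin": 0,"claw": 0.45},
    {"tx": 0,"ty": 0,"tz": -0.11,"spin": 0,"claw": 0.45},
    {"tx": 0,"ty": 0,"tz": -0.12,"spin": 0,"claw": 0.45},
    {"tx": 0,"ty": 0,"tz": -0.12,"spin": 0,"claw": 0.45}
  ]
}}

```text
time: 32.67
position: [0.5469, 0.1073, 0.3851]
tool_rot: [-3.137, -0.129, -0.007]
ft_force: [0.3, 0.5, -2.3]
grip_width: 0.594
```

Run:
```python
from h import *
s,r=st(); to([.515,.278,.215],4.6); grab("side","s4",(100,80,340,260),3.3)
```

```text
32.67 [0.5469 0.1073 0.3851] hold [0.5475 0.1076 0.2216] F [ 0.3  0.5 -2.3] w 0.594
[[0.997, 0.082, 0.004], [0.082, -0.997, 0.002], [0.004, -0.001, -1.0]]
t [-0.0178 -0.1727  0.0068] heading 4.71 spin 0.11
```

View pics/s4.png

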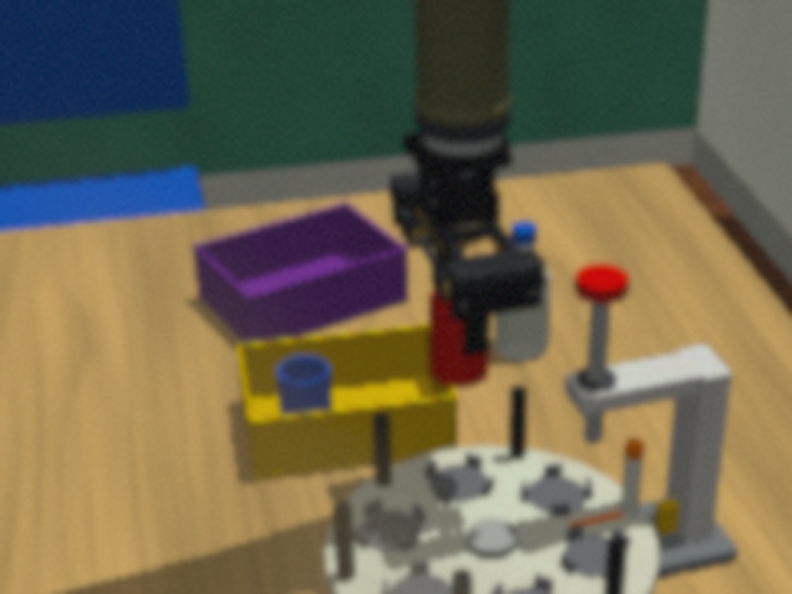

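Blue stands in the crate at (303,380), red is held, and the crate has not moved. Carrying red over.

Request:
{"api": "step_arm", "payload": {
  "increments": [
    {"tx": -0.004,"ty": -0.035,"tz": 0,"spin": 0,"claw": 0.45},
    {"tx": -0.008,"ty": -0.07,"tz": 0,"spin": 0,"claw": 0.45},
    {"tx": -0.012,"ty": -0.105,"tz": 0,"spin": 0,"claw": 0.45},
    {"tx": -0.015,"ty": -0.135,"tz": 0,"spin": 0,"claw": 0.45},
    {"tx": -0.017,"ty": -0.158,"tz": 0,"spin": 0,"claw": 0.45},
    {"tx": -0.018,"ty": -0.17,"tz": 0,"spin": 0,"claw": 0.45},
    {"tx": -0.018,"ty": -0.172,"tz": 0.01,"spin": 0,"claw": 0.45},
    {"tx": -0.018,"ty": -0.172,"tz": 0.03,"spin": 0,"claw": 0.45}
  ]
}}

```text
time: 33.38
position: [0.5149, 0.2774, 0.3531]
tool_rot: [-3.138, -0.13, -0.005]
ft_force: [0.3, -0.1, -0.9]
grip_width: 0.597
```

Run:
```python
from h import *
s,r=st(); to([.515,.278,.056],4.6); im=imaging.get_image("top");cv2.imwrite("pics/t6.png",cv2.resize(im[150:275,165:345],None,fx=4.4,fy=4.4,interpolation=cv2.INTER_CUBIC))
```

```text
33.38 [0.5149 0.2774 0.3531] hold [0.5153 0.2775 0.1896] F [ 0.3 -0.1 -0.9] w 0.597
[[0.997, 0.083, 0.003], [0.083, -0.997, 0.001], [0.003, -0.001, -1.0]]
t [-0.0002 -0.0005  0.1336] heading 4.76 spin 0.16
```

View pics/t6.png

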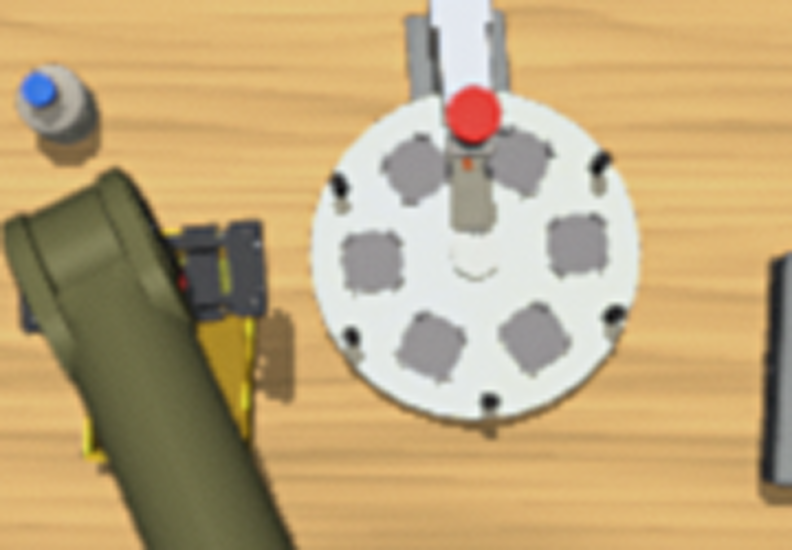

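The carousel is home with empty bays, the arm is over the crate, and the crate corners are unchanged. Lowering red, releasing, and retreating.

Request:
{"api": "step_arm", "payload": {
  "increments": [
    {"tx": 0,"ty": 0,"tz": 0.03,"spin": 0,"claw": 0.45},
    {"tx": 0,"ty": 0,"tz": 0.06,"spin": 0,"claw": 0.45},
    {"tx": 0,"ty": 0,"tz": 0.09,"spin": 0,"claw": 0.45},
    {"tx": 0,"ty": 0,"tz": 0.115,"spin": 0,"claw": 0.45},
    {"tx": 0,"ty": 0,"tz": 0.13,"spin": 0,"claw": 0.45},
    {"tx": 0,"ty": 0,"tz": 0.132,"spin": 0,"claw": 0.45},
    {"tx": 0,"ty": 0,"tz": 0.132,"spin": 0,"claw": 0.45}
  ]
}}

```text
time: 34.02
position: [0.5145, 0.2741, 0.2196]
tool_rot: [3.136, 0.123, -0.004]
ft_force: [1.2, 1.0, -1.3]
grip_width: 0.597
```

Request:
{"api": "step_arm", "payload": {
  "increments": [
    {"tx": 0,"ty": 0,"tz": 0,"spin": 0,"claw": 0.72},
    {"tx": 0,"ty": 0,"tz": 0,"spin": 0,"claw": 0.72},
    {"tx": 0,"ty": 0,"tz": 0,"spin": 0,"claw": 0.72},
    {"tx": 0,"ty": 0,"tz": 0,"spin": 0,"claw": 0.72}
  ]
}}

```text
time: 34.35
position: [0.5144, 0.2769, 0.221]
tool_rot: [-3.139, -0.128, -0.001]
ft_force: [0.4, 0.1, 0.3]
grip_width: 0.709
```

Request:
{"api": "step_arm", "payload": {
  "increments": [
    {"tx": 0,"ty": 0,"tz": -0.02,"spin": 0,"claw": 0.72},
    {"tx": 0,"ty": 0,"tz": -0.05,"spin": 0,"claw": 0.72},
    {"tx": 0,"ty": 0,"tz": -0.08,"spin": 0,"claw": 0.72},
    {"tx": 0,"ty": 0,"tz": -0.11,"spin": 0,"claw": 0.72},
    {"tx": 0,"ty": 0,"tz": -0.14,"spin": 0,"claw": 0.72},
    {"tx": 0,"ty": 0,"tz": -0.17,"spin": 0,"claw": 0.72},
    {"tx": 0,"ty": 0,"tz": -0.2,"spin": 0,"claw": 0.72},
    {"tx": 0,"ty": 0,"tz": -0.22,"spin": 0,"claw": 0.72}
  ]
}}

```text
time: 35.02
position: [0.5144, 0.277, 0.4445]
tool_rot: [-3.136, -0.129, -0.006]
ft_force: [0.8, 0.2, 0.1]
grip_width: 0.718
```

Request:
{"api": "step_arm", "payload": {
  "increments": [
    {"tx": -0.025,"ty": -0.03,"tz": 0,"spin": 0,"claw": 0.72},
    {"tx": -0.05,"ty": -0.06,"tz": 0,"spin": 0,"claw": 0.72},
    {"tx": -0.075,"ty": -0.09,"tz": 0,"spin": 0,"claw": 0.72},
    {"tx": -0.1,"ty": -0.12,"tz": 0,"spin": 0,"claw": 0.72},
    {"tx": -0.125,"ty": -0.15,"tz": 0,"spin": 0,"claw": 0.72},
    {"tx": -0.15,"ty": -0.18,"tz": 0,"spin": 0,"claw": 0.72},
    {"tx": -0.175,"ty": -0.2,"tz": 0,"spin": 0,"claw": 0.72},
    {"tx": -0.175,"ty": -0.2,"tz": 0,"spin": 0,"claw": 0.72}
  ]
}}

```text
time: 35.68
position: [0.3159, 0.4674, 0.4406]
tool_rot: [-3.135, -0.149, 0.006]
ft_force: [-0.3, 0.7, -0.5]
grip_width: 0.715
```

Run:
```python
from h import *
s,r=st(); grab("side","s5"); grab("top","t7")
```

```text
35.68 [0.3159 0.4674 0.4406] hold [0.3152 0.4678 0.2771] F [-0.3  0.7 -0.5] w 0.715
[[0.996, 0.095, -0.004], [0.095, -0.996, 0.003], [-0.004, -0.003, -1.0]]
```

View pics/s5.png

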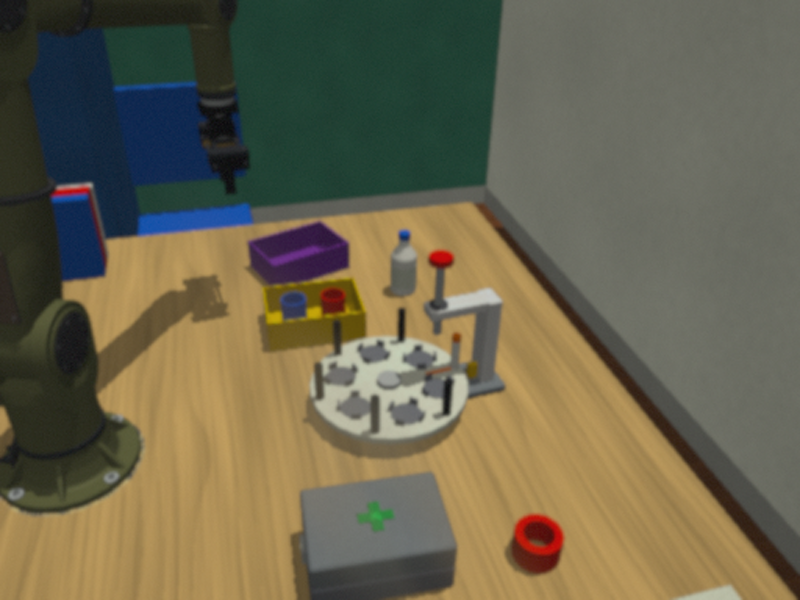

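View pics/t7.png

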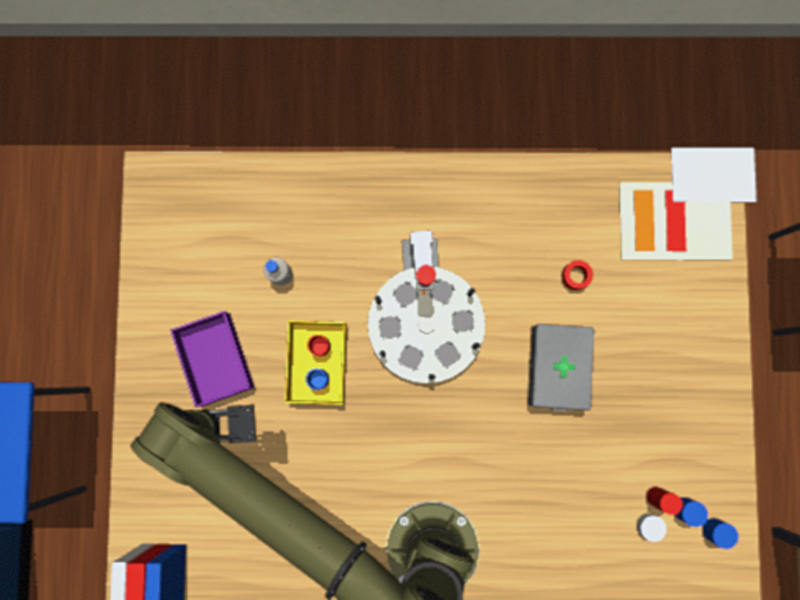

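Both pots stand upright in the yellow crate, and the white post's top at (457,337) matches the predicted park point at (458,335). The bottle, tape and case are unmoved, and the arm is clear. Handing in.

```bash
python3 -c "
from bench import workorder
print(workorder.close_job())"
```

```text
the job is handed in; nothing more can be done
None
```

The job is done and handed in: both pots turned out to be empty, and both now stand in the yellow crate. The run took about 36 s of the 210 s allowed.

- **Readings:** I checked red first, then blue; there was no green pot. In both, the rod passed the cartridge height at about 3 N and stopped deep at about 0.0775 m. I held each there for over 2 s at about 20 N, then let it rise.
- **Carousel:** I turned it to home before lifting the pots out. The white post's top showed at pixel (457, 337), against (458, 335) calculated for the home position.
- **Last check:** In the final pictures both pots are upright in the crate, the rod is up and the arm is clear. The case, the bottle and the tape are where they started.
- **What disagreed:** In the last pictures the crate is about 15 mm nearer the robot than at the start. It had not moved in the picture just before red was lowered in. I did not see what moved it; it may have been the announced knock, but a touch while placing red is not ruled out.

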